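# Blend a batch of mosaic pieces

### The job

Pluck every tessera out of the pocket tray and put it into the mixing tub with the round beads, one after another. When all are in, take the stirring stick from its pot and, with its lower end down near the floor of the tub, stir at least three wide full turns clockwise (seen from above), about halfway between the middle and the wall, so that the beads are well shifted and blended with the tesserae. Finally stand the stick back in its pot, with every piece left in the tub and the panel, bottle and scraper left where they are.

Things in the scene. Friction and masses are not known exactly. Their poses are not given: they have to be found in the camera images.
- tray: fixed wooden pocket tray, 112 mm (its x) x 162 mm (its y), 12 mm high; origin at the centre of its underside; six square pockets 24 mm wide and 7 mm deep (floors 5 mm above the bench), 50 mm apart, 2 along x (at -25, +25 mm) by 3 along y (at -50, 0, +50 mm)
- tub: fixed round grey open mixing tub with straight wall, on a flat rubber mat; 176 mm across outside, 168 mm inside, rim 60 mm above the bench, floor 5 mm thick; origin at the centre of its underside
- tub_in (a point): middle of the tub's inner floor, 5 mm above the bench; axes parallel to the world's
- pot: fixed round aluminium pot for the stick, 40 mm across outside, 32 mm inside, 60 mm high; origin at the centre of its underside
- pot_in (a point): middle of the pot's inner floor, 5 mm above the bench
- stick: loose wooden stirring stick that stands upright, or leans by up to 15 degrees, in the pot; 195 mm long, about 100 g; a round shaft 18 mm thick, its lower end bevelled to 12 mm, and a square handle 24 x 24 mm from 135 to 195 mm above its lower end, with flat faces square to its x and y; origin at the centre of its lower end, z along it towards the handle
- stick_handle (a point): middle of the stick's square handle, 165 mm above its lower end; held here the stick can swing in a weak grip when it catches on pieces in the tub, so grip it firmly
- tessera0: glazed ceramic tessera, a brick-shaped piece 20 mm (x) x 15 mm (y) x 18 mm high (z), 14 g, loose; origin at the centre of its underside; starts in a pocket of the tray, standing 11 mm out of it, roughly square to the tray. May be absent
- tessera1: glazed ceramic tessera, a brick-shaped piece 20 mm (x) x 15 mm (y) x 18 mm high (z), 14 g, loose; origin at the centre of its underside; starts in a pocket of the tray, standing 11 mm out of it, roughly square to the tray. May be absent
- tessera2: glazed ceramic tessera, a brick-shaped piece 20 mm (x) x 15 mm (y) x 18 mm high (z), 14 g, loose; origin at the centre of its underside; starts in a pocket of the tray, standing 11 mm out of it, roughly square to the tray. May be absent
- tessera3: glazed ceramic tessera, a brick-shaped piece 20 mm (x) x 15 mm (y) x 18 mm high (z), 14 g, loose; origin at the centre of its underside; starts in a pocket of the tray, standing 11 mm out of it, roughly square to the tray. May be absent
- tessera4: glazed ceramic tessera, a brick-shaped piece 20 mm (x) x 15 mm (y) x 18 mm high (z), 14 g, loose; origin at the centre of its underside; starts in a pocket of the tray, standing 11 mm out of it, roughly square to the tray. May be absent
- tessera5: glazed ceramic tessera, a brick-shaped piece 20 mm (x) x 15 mm (y) x 18 mm high (z), 14 g, loose; origin at the centre of its underside; starts in a pocket of the tray, standing 11 mm out of it, roughly square to the tray. May be absent
- bead0: round terracotta bead, a short solid drum 18 mm across and 14 mm high, 11 g, loose; origin at the centre of its underside; starts in the tub, about 42 mm from its middle
- bead1: round terracotta bead, a short solid drum 18 mm across and 14 mm high, 11 g, loose; origin at the centre of its underside; starts in the tub, about 42 mm from its middle
- bead2: round terracotta bead, a short solid drum 18 mm across and 14 mm high, 11 g, loose; origin at the centre of its underside; starts in the tub, about 42 mm from its middle
- bead3: round terracotta bead, a short solid drum 18 mm across and 14 mm high, 11 g, loose; origin at the centre of its underside; starts in the tub, about 42 mm from its middle
- bead4: round terracotta bead, a short solid drum 18 mm across and 14 mm high, 11 g, loose; origin at the centre of its underside; starts in the tub, about 42 mm from its middle
- bead5: round terracotta bead, a short solid drum 18 mm across and 14 mm high, 11 g, loose; origin at the centre of its underside; starts in the tub, about 42 mm from its middle
- panel: half-finished mosaic panel 140 x 170 mm, 18 mm high, bystander; origin at the centre of its underside
- gluebottle: white glue bottle, 56 mm across, 150 mm high, bystander; origin at the centre of its underside
- scraper: spatula-like scraper lying on the bench, bystander

How it is judged:
On the way, in this order (a step that is already met when the one before it is completed fails the run):
1. all the tesserae are in the tub (horizontal distance between each of tessera0, tessera1, tessera2, tessera3, tessera4, tessera5 and tub_in below 0.082 m and height (world z) of each of tessera0, tessera1, tessera2, tessera3, tessera4, tessera5 below 0.055 m and linear speed of each of tessera0, tessera1, tessera2, tessera3, tessera4, tessera5 below 0.05 m/s), for 0.2 s.
2. turn 1: the stick's lower end, down among the beads (under 30 mm from the tub's floor), passes the far part of the tub, at least 20 mm out from its middle (x of stick in the frame of tub_in above 0.02 m and y of stick in the frame of tub_in between -0.018 and 0.018 m and z of stick in the frame of tub_in below 0.03 m).
3. turn 1: the stick's lower end, down among the beads (under 30 mm from the tub's floor), passes the right-hand part of the tub, at least 20 mm out from its middle (y of stick in the frame of tub_in below -0.02 m and x of stick in the frame of tub_in between -0.018 and 0.018 m and z of stick in the frame of tub_in below 0.03 m).
4. turn 1: the stick's lower end, down among the beads (under 30 mm from the tub's floor), passes the near part of the tub, at least 20 mm out from its middle (x of stick in the frame of tub_in below -0.02 m and y of stick in the frame of tub_in between -0.018 and 0.018 m and z of stick in the frame of tub_in below 0.03 m).
5. turn 1: the stick's lower end, down among the beads (under 30 mm from the tub's floor), passes the left-hand part of the tub, at least 20 mm out from its middle (y of stick in the frame of tub_in above 0.02 m and x of stick in the frame of tub_in between -0.018 and 0.018 m and z of stick in the frame of tub_in below 0.03 m).
6. turn 2: the stick's lower end, down among the beads (under 30 mm from the tub's floor), passes the far part of the tub, at least 20 mm out from its middle (all of step 2).
7. turn 2: the stick's lower end, down among the beads (under 30 mm from the tub's floor), passes the right-hand part of the tub, at least 20 mm out from its middle (all of step 3).
8. turn 2: the stick's lower end, down among the beads (under 30 mm from the tub's floor), passes the near part of the tub, at least 20 mm out from its middle (all of step 4).
9. turn 2: the stick's lower end, down among the beads (under 30 mm from the tub's floor), passes the left-hand part of the tub, at least 20 mm out from its middle (all of step 5).
At the end, for the whole second after the job is handed in: All tesserae and beads at rest in the tub (within 82 mm of its axis, below 55 mm); of bead pairs 0-1, 2-3, 4-5 one each moved over 10 mm from its start; stick at rest in its pot (lower end within 20 mm of the axis, under 12 mm above the floor, leaning under 0.45 rad) (horizontal distance between each of tessera0, tessera1, tessera2, tessera3, tessera4, tessera5, bead0, bead1, bead2, bead3, bead4, bead5 and tub_in below 0.082 m and height (world z) of each of tessera0, tessera1, tessera2, tessera3, tessera4, tessera5, bead0, bead1, bead2, bead3, bead4, bead5 below 0.055 m and linear speed of each of tessera0, tessera1, tessera2, tessera3, tessera4, tessera5, bead0, bead1, bead2, bead3, bead4, bead5, stick below 0.03 m/s and distance of any of bead0, bead1 from where it was at the start of the episode above 0.01 m and distance of any of bead2, bead3 from where it was at the start of the episode above 0.01 m and distance of any of bead4, bead5 from where it was at the start of the episode above 0.01 m and horizontal distance between stick and pot_in below 0.02 m and z of stick in the frame of pot_in below 0.012 m and angle between stick's own z axis and vertical below 0.45 rad); the robot touches nothing.
It fails at once if the panel is pushed more than 30 mm (distance of panel from where it was at the start of the episode above 0.03 m).
It fails at once if the gluebottle is pushed more than 30 mm (distance of gluebottle from where it was at the start of the episode above 0.03 m).
It fails at once if the scraper is pushed more than 30 mm (distance of scraper from where it was at the start of the episode above 0.03 m).
Of tessera0, tessera1, tessera2, tessera3, tessera4, tessera5 only 4 to 6 are there at a start; the rules pass over those that are not, and their reading is None.
At some moment in a run one of tessera0, tessera1, tessera2, tessera3, tessera4, tessera5 may be knocked a few centimetres aside while the robot is not near it.
It also fails if it takes over 208 s, if anything falls off the work surface, if the arm or the gripper's body presses on something with over 40 N, if the wrist force passes 120 N, or if a joint passes its speed limit or range.

### The arm

A 6-joint arm with a two-finger parallel gripper is mounted at the origin on the work surface. World frame = base frame: x ahead of the robot, y to its left, z up, the work surface at z = 0. Lengths are in m, angles in rad, forces in N, time in s.
With the tool pointing down it reaches from about 0.275 to 0.75 m from the base axis. Payload 10.2 kg.
Tool frame: the origin (TCP) lies on the centre line of the jaws, within the pads' length; the fingertips stand 11 mm ahead of it and the grasp point (between the pads) lies 8 mm behind it (manip.tcp_to_tips is the distance from the TCP to the fingertips, in m); z points along the fingers, y is the line along which they close (so a half turn about z gives the same grasp; the last joint's range is limited). The gripper opens to 85 mm and grips with 20 to 120 N. Pads are 22 mm wide; open, the fingers measure 114 mm over their backs; the gripper's body (76 mm by 85 mm) begins 54 mm behind the grasp point. The pads swing forward as they close: fully open they stand 13 mm farther back than shut.
Start: joints at [1.03, 0.313, 1.498, -0, 1.331, -0.223], TCP at [0.164, 0.499, 0.204] pointing down, gripper open.
Joint ranges: [-2.94, 2.94], [-0.97, 2.17], [0.19, 2.56], [-1.23, 4.37], [0.02, 3.11], [-2.88, 2.88]. Speed limits (rad/s): [2.39, 2.39, 3.01, 3.14, 3.14, 3.14].

### API

Orientations are given as a unit quaternion [x, y, z, w].
In Python, from workcell import manip, camera, calibration gives the robot as it stands.
- The arm moves only by the tool arm_command, never from a script. Its arguments are lists of equal length, an entry for each row: "angular": the turn, a rotation vector about the tool's x, y, z scaled (see below), a list of three; "slide": the shift along the tool's x, y, z scaled (see below), a list of three; "hand": the opening, from -1 (shut) to 1 (fully open). In form: {"angular": [[rx, ry, rz], ...], "slide": [[x, y, z], ...], "hand": [hand, ...]}. A call has 1 to 8 rows; each row shifts and turns the commanded pose from where the row before left it, along the tool's axes as they then stand; what a row does not reach is not made up. The controller multiplies each number of a shift by 20 mm and each number of a turn by 4 degrees. A row lasts 1/10 s, in which the tool goes at most 50 mm and 8.59 degrees, less where a joint would pass 70% of its speed; a pose out of reach is approached as far as the arm can. A call with a number of a shift or a turn outside -1 to 1 is refused whole. A call with a gripper value outside its range is refused whole. The fingers move at their own pace and stop on an object; the grip force is fixed at half the most. Time passes only in rows, so rows that do not move let the fingers close. It gives the time, the measured TCP pose, the force, the opening and the grip force at its end, in the units of the state.
- manip.get_obs(): the state, without advancing time (a new reading comes with each control period).
- camera(name): name is "scene" or "top" or "wrist"; returns the picture (384x512x3 uint8, red, green, blue); there is no depth.
- calibration(name): a dict with "fx", "fy", "cx", "cy" (pixels), "k1" (the pictures are not rectified: a ray, as slopes to the right and down, at radius r is drawn at 1 + k1 r^2 times it, then the intrinsics apply), "cam_to_world" (4x4, takes a point from camera to world coordinates); the wrist camera has in their place "mount" (4x4, takes a point from camera to tool coordinates, whose origin is the TCP and whose axes are the flange's). Camera axes: x right, y up, looking along -z (the intrinsics and any distortion apply to the point x, -y, -z); pixel columns grow to the right and rows downward; lengths in m; the calibration is good to about 2 mm. A picture is of the moment at which its call begins: read the wrist's pose just before it. calibration takes no time and is no camera call.
- manip.job_done(): hands the job in; it is judged then, once.
The state is a dict: "time_s": time; "qpos": joint angles; "joint_velocities": joint speeds; "effort": joint torques, N m; "tool_pos": TCP position; "orientation": TCP orientation; "ft_force": force on the tool from outside, world axes, zero at the start; "ft_torque": the same for the moment, N m; "gripper_width": finger opening in m; "grip_force": force on a finger pad.
Only numpy, scipy, OpenCV 4.12 (cv2) and the standard library are available. Lean on these libraries where they do the work, as an engineer would, in place of code of your own. Each camera call takes 0.05 s, during which the arm holds its last target. There are 200 camera calls.

## Working session

There is one attempt and no reset: what is moved stays moved. The work goes in short steps, Python scripts to look and compute and a tool call to move; the robot and the scene stay as the last step left them, time stands still between calls to the robot, and variables do not carry over. Pictures are saved under pics/ and viewed, at most 17 in all, crops included, and the job is handed in when it is done.

Besides the shell and the picture viewer there is one more tool, called by a JSON object that holds its "op" and its "data". arm_command: Moves the arm, as the interface text tells. Its arguments: {"type":"object","properties":{"angular":{"type":"array"},"slide":{"type":"array"},"hand":{"type":"array"}},"required":["angular","slide","hand"]}

```bash
mkdir -p pics; python3 - <<'E'
from workcell import manip,camera,calibration
import cv2,numpy as np
o=manip.get_obs();print({k:np.round(v,3) for k,v in o.items()},manip.tcp_to_tips)
for n in("top","scene"):
    im=camera(n);np.save(f'pics/{n}.npy',im);cv2.imwrite(f'pics/{n}.png',im[:,:,::-1]);c=calibration(n);print(n,c)
print(calibration("wrist"))
E
```

```text
{'time_s': np.float64(0.0), 'qpos': array([ 1.03 ,  0.313,  1.498,  0.   ,  1.331, -0.223]), 'joint_velocities': array([ 0.001, -0.001, -0.   , -0.001, -0.   ,  0.   ]), 'effort': array([-1.0000e-03, -4.1226e+01, -2.5974e+01, -0.0000e+00,  4.0000e-03,
       -0.0000e+00]), 'tool_pos': array([0.164, 0.498, 0.204]), 'orientation': array([ 0.158,  0.987, -0.001, -0.   ]), 'ft_force': array([0.406, 0.623, 0.514]), 'ft_torque': array([-0.018,  0.028, -0.046]), 'grip_force': np.float64(0.0), 'gripper_width': np.float64(0.085)} 0.011
top {'fx': 357.9177881443951, 'fy': 357.9177881443951, 'cx': 250.8742282676776, 'cy': 190.5483623045409, 'k1': -0.0763994401529694, 'cam_to_world': array([[-0.04358153,  0.97487795, -0.21843452,  0.42204338],
       [-0.9990387 , -0.04149246,  0.01414406,  0.00855119],
       [ 0.00472534,  0.21884096,  0.9757491 ,  0.91188212],
       [ 0.        ,  0.        ,  0.        ,  1.        ]])}
scene {'fx': 441.46899484533856, 'fy': 441.46899484533856, 'cx': 256.85296726275004, 'cy': 195.5255566419026, 'k1': 0.020924275187233318, 'cam_to_world': array([[ 0.865734  , -0.39696079,  0.30483891,  0.91820033],
       [ 0.50026558,  0.66749237, -0.55153267, -0.57181226],
       [ 0.0154592 ,  0.62998101,  0.77645666,  0.9321792 ],
       [ 0.        ,  0.        ,  0.        ,  1.        ]])}
{'fx': 269.7123280079591, 'fy': 269.7123280079591, 'cx': 251.04765687281085, 'cy': 190.53238989219992, 'k1': -0.021956759388914112, 'mount': array([[-1.43303068e-05,  9.65405533e-01,  2.60753057e-01,
         6.62875824e-02],
       [ 9.99999317e-01, -2.90941159e-04,  1.13213055e-03,
         5.51678351e-04],
       [ 1.16882889e-03,  2.60752895e-01, -9.65404869e-01,
        -1.70571670e-01],
       [ 0.00000000e+00,  0.00000000e+00,  0.00000000e+00,
         1.00000000e+00]])}
```

View pics/top.png

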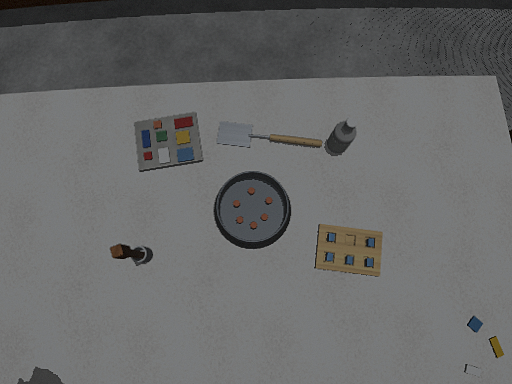

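View pics/scene.png

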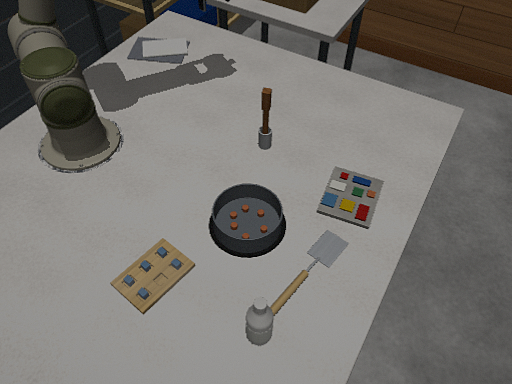

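The top view shows 5 blue tesserae at about (331,237), (371,242), (329,257), (349,260) and (369,262), with the far-middle pocket at (350,240) empty. The tub is at (253,209), the pot at (142,254), and the stick leans left with its handle at (120,251). The scene view agrees.

```bash
cat > h.py <<'E'
import numpy as np,cv2
from workcell import manip,camera,calibration
from scipy.spatial.transform import Rotation as R
def T(name,obs=None):
    c=calibration(name)
    if name!='wrist': return c,c['cam_to_world']
    M=np.eye(4);M[:3,:3]=R.from_quat(obs['orientation']).as_matrix();M[:3,3]=obs['tool_pos']
    return c,M@c['mount']
def rays(name,uv,obs=None):
    c,M=T(name,obs);K=np.array([[c['fx'],0,c['cx']],[0,c['fy'],c['cy']],[0,0,1]])
    p=cv2.undistortPoints(np.array(uv,float).reshape(-1,1,2),K,np.array([c['k1'],0,0,0]))[:,0]
    # k1 model: same as OpenCV
    d=np.c_[p[:,0],-p[:,1],-np.ones(len(p))]@M[:3,:3].T
    return M[:3,3],d/np.linalg.norm(d,axis=1)[:,None]
def plane(name,uv,z,obs=None):
    o,d=rays(name,uv,obs);return o+d*((z-o[2])/d[:,2])[:,None]
def proj(name,P,obs=None):
    c,M=T(name,obs);q=(np.atleast_2d(P)-M[:3,3])@M[:3,:3];x=q[:,0]/-q[:,2];y=-q[:,1]/-q[:,2];f=1+c['k1']*(x*x+y*y)
    return np.c_[c['fx']*x*f+c['cx'],c['fy']*y*f+c['cy']]
def tri(uv1,uv2,n1='top',n2='scene'):
    a,d=rays(n1,[uv1]);b,e=rays(n2,[uv2]);d=d[0];e=e[0]
    s=np.linalg.lstsq(np.c_[d,-e],b-a,rcond=None)[0];p,q=a+s[0]*d,b+s[1]*e
    return (p+q)/2,np.linalg.norm(p-q)
def blobs(mask,amin):
    n,l,s,c=cv2.connectedComponentsWithStats(mask.astype(np.uint8));return [(c[i],s[i,4],l==i) for i in range(1,n) if s[i,4]>=amin]
E
python3 - <<'E'
from h import *
np.set_printoptions(precision=4,suppress=True)
for n,roi in(('top',(300,395,220,285)),('scene',(100,205,230,320))):
    im=np.load(f'pics/{n}.npy');h=cv2.cvtColor(im,cv2.COLOR_RGB2HSV).astype(int);x0,x1,y0,y1=roi
    box=np.zeros(h.shape[:2],bool);box[y0:y1,x0:x1]=1
    # tray: saturated wood + blue
    wood=box&(h[...,1]>70)
    w=cv2.morphologyEx(wood.astype(np.uint8),cv2.MORPH_CLOSE,np.ones((9,9)))
    b=max(blobs(w,50),key=lambda t:t[1]);cn=cv2.findContours(b[2].astype(np.uint8),0,2)[0][0]
    hull=cv2.convexHull(cn)[:,0];P=plane(n,hull,0.012)
    r=cv2.minAreaRect((P[:,:2]*1000).astype(np.float32));print(n,'tray',r)
    for t in blobs(box&(h[...,0]>95)&(h[...,0]<125)&(h[...,1]>70),12): print(' tess',t[0],t[1],plane(n,[t[0]],0.02)[0])
im=np.load('pics/top.npy');h=cv2.cvtColor(im,cv2.COLOR_RGB2HSV).astype(int)
m=(h[...,1]>110)&((h[...,0]<15));
for t in blobs(m,8): print('red',t[0],t[1],plane('top',[t[0]],0.019)[0])
big=cv2.resize(im[180:280,95:300],None,fx=3.9,fy=3.9,interpolation=2)
s=np.load('pics/scene.npy');b2=cv2.resize(s[80:160,230:300],None,fx=3,fy=3,interpolation=2)
cv=np.zeros((640-50,800,3),np.uint8);cv[:390,:799]=big[:390,:799]
t3=cv2.resize(im[215:280,305:395],None,fx=3,fy=3);cv[391:391+195,:270]=t3[:195]
b3=cv2.resize(s[80:155,240:290],None,fx=2.6,fy=2.6);cv[391:391+195,300:300+130]=b3[:195]
b4=cv2.resize(s[175:260,200:295],None,fx=2.3,fy=2.3);cv[391:391+195,450:450+218]=b4[:195,:218]
cv2.imwrite('pics/c.png',np.clip(cv[:,:,::-1].astype(int)*1.8,0,255).astype(np.uint8))
E
```

```text
top tray ((461.6829528808594, -243.26409912109375), (162.77163696289062, 111.9543228149414), 79.893310546875)
 tess [330.9512 236.6098] 41 [ 0.4954 -0.199   0.02  ]
 tess [370.3878 242.0612] 49 [ 0.477  -0.2975  0.02  ]
 tess [328.9811 256.3019] 53 [ 0.4472 -0.1899  0.02  ]
 tess [349.1224 259.8776] 49 [ 0.4359 -0.2393  0.02  ]
 tess [369.3469 262.0816] 49 [ 0.4279 -0.2895  0.02  ]
scene tray ((466.0514831542969, -244.45672607421875), (163.09201049804688, 116.2137451171875), 80.07862854003906)
 tess [161.6279 250.8605] 43 [ 0.449  -0.1891  0.02  ]
 tess [175.525 262.05 ] 40 [ 0.4962 -0.1972  0.02  ]
 tess [144.7255 264.4902] 51 [ 0.4381 -0.2389  0.02  ]
 tess [127.7045 278.6364] 44 [ 0.4283 -0.2876  0.02  ]
 tess [142.4727 292.5455] 55 [ 0.4797 -0.2978  0.02  ]
red [34.8011  2.7003] 357 [1.2423 0.6344 0.019 ]
red [183.1654 122.0677] 133 [0.8179 0.169  0.019 ]
red [157.1509 124.3396] 53 [0.8147 0.2392 0.019 ]
red [147.5  155.62] 50 [0.7275 0.2631 0.019 ]
red [250.9667 190.4333] 30 [ 0.6222 -0.0046  0.019 ]
red [268.4242 200.0606] 33 [ 0.5953 -0.0479  0.019 ]
red [236.1212 202.9697] 33 [0.5913 0.0344 0.019 ]
red [263.875  216.8438] 32 [ 0.5528 -0.0341  0.019 ]
red [239.4375 219.4375] 32 [0.5488 0.0276 0.019 ]
red [253.2353 224.7059] 34 [ 0.5341 -0.0065  0.019 ]
red [117.438  251.3431] 137 [0.4811 0.3343 0.019 ]
```

View pics/c.png

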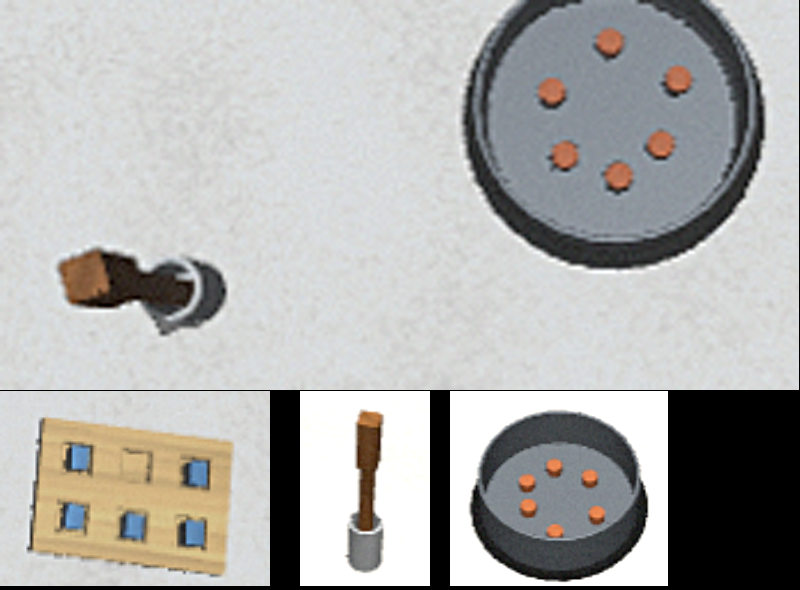

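The crop shows the stick's top face near (116.3,251.0) in top and (266.9,90.8) in scene. The pot rim is near (139.5,255) and (265.8,130.5), and the empty pocket really is empty.

```bash
python3 - <<'E'
from h import *
np.set_printoptions(precision=4,suppress=True)
B=np.array([[.6222,-.0046],[.5953,-.0479],[.5913,.0344],[.5528,-.0341],[.5488,.0276],[.5341,-.0065]])
from scipy.optimize import least_squares as L
r=L(lambda p:np.hypot(*(B-p[:2]).T)-p[2],[.577,-.006,.042]);print('tub by beads',r.x,r.fun)
# tub wall dark mask
for n,(x0,x1,y0,y1) in(('top',(205,300,165,255)),):
    im=np.load(f'pics/{n}.npy').astype(int);v=im.max(2);m=np.zeros(v.shape,bool);m[y0:y1,x0:x1]=(v<75)[y0:y1,x0:x1]
    b=max(blobs(m,100),key=lambda t:t[1]);cn=max(cv2.findContours(b[2].astype(np.uint8),0,1)[0],key=len)[:,0]
    for z in(0,.03,.06):
        P=plane(n,cn,z)[:,:2];q=L(lambda p:np.hypot(*(P-p[:2]).T)-p[2],[.577,0,.09],loss='soft_l1',f_scale=.002);print(z,q.x,abs(q.fun).max())
# pot
p,e=tri((139.4,255.1),(265.8,130.4));print('pot rim',p,e)
print('rim z.06 top',plane('top',[(139.4,255.1)],.06),'scene',plane('scene',[(265.8,130.4)],.06))
im=np.load('pics/scene.npy').astype(int);print('scene pot rows');
s,e=tri((116.3,251.0),(266.9,90.8));print('stick top',s,e)
print(proj('top',[[.0,0,0]]))
sc=im; v=sc.max(2); print('scene v row 125..150 cols 254..276');
for r in(126,130,134,138,142,146,150): print(r,v[r,254:278])
E
```

```text
tub by beads [ 0.5792 -0.0052  0.0432] [-0.0001  0.0025 -0.0018 -0.004   0.0015  0.0019]
0 [ 0.5761 -0.0053  0.0987] 0.004386531634782059
0.03 [ 0.571  -0.0049  0.0954] 0.004240516983254186
0.06 [ 0.5659 -0.0044  0.0922] 0.0040945995025413184
pot rim [0.4716 0.2709 0.0557] 0.009534990553816928
rim z.06 top [[0.4677 0.2663 0.06  ]] scene [[0.4767 0.2708 0.06  ]]
scene pot rows
stick top [0.4716 0.2736 0.1957] 0.003813318034637986
[[260.5717 452.2528]]
scene v row 125..150 cols 254..276
126 [152 152 152 152 155 160 148 129  80  47  50  55  52  37  89 152 160 157
 153 152 152 150 150 152]
130 [147 150 153 157 140 106  63  48  45  52  53  59  55  41  62  54  73 129
 151 154 151 153 154 150]
134 [152 153 153 161 107  42  56  77 120 160 143 156 167 158 132  83  51  56
 142 157 155 155 152 150]
138 [152 149 152 159 108  45  66  68  68  71  72  78  74  75  73  64  54  90
 143 153 150 150 149 150]
142 [152 152 155 163 111  53  64  68  69  73  72  74  75  74  68  63  53 115
 153 152 148 148 150 149]
146 [153 152 155 156 131  76  58  69  66  72  71  76  78  70  68  55  64 139
 156 151 152 152 153 151]
150 [151 152 154 153 152 152 152 153 157 161 162 163 161 159 157 154 153 154
 153 152 153 152 151 153]
```

```bash
cat >> h.py <<'E'
def plan(tgt,yaw=None,frm=None,o=None):
    """rows in move units; yaw(deg)= direction of tool y minus 90 (0: tool y = world y, x = -world x)"""
    o=o or manip.get_obs();Rm=R.from_quat(o['orientation']).as_matrix();p=np.array(o['tool_pos']) if frm is None else np.array(frm)
    y=yaw if yaw is not None else np.degrees(np.arctan2(-Rm[0,1],Rm[1,1]))
    c,s=np.cos(np.radians(y)),np.sin(np.radians(y));D=np.array([[-c,-s,0],[-s,c,0],[0,0,-1]]).T
    rv=R.from_matrix(Rm.T@D).as_rotvec(degrees=True)/4
    d=D.T@(np.array(tgt)-p)/.02;n=int(np.ceil(abs(d).max()-1e-6)) or 1
    print('turn',np.round(rv,2),'slide sum',np.round(d,3),'n',n,'row',np.round(d/n,3))
def st():
    o=manip.get_obs();print('t',o['time_s'],'p',np.round(o['tool_pos'],4),'q',np.round(o['orientation'],3),'F',np.round(o['ft_force'],1),'w',round(float(o['gripper_width']),4),'g',round(float(o['grip_force']),1));return o
E
python3 - <<'E'
from h import *
plan([.44,-.243,.2],-10)
E
```

```text
turn [-0.02 -0.   -2.05] slide sum [-20.032 -34.113   0.186] n 35 row [-0.572 -0.975  0.005]
```

{"op": "arm_command", "data": {"angular": [[0, 0, -1], [0, 0, -1], [0, 0, 0], [0, 0, 0], [0, 0, 0], [0, 0, 0], [0, 0, 0], [0, 0, 0]], "slide": [[0, 0, 0], [0, 0, 0], [-0.57, -0.97, 0], [-0.57, -0.97, 0], [-0.57, -0.97, 0], [-0.57, -0.97, 0], [-0.57, -0.97, 0], [-0.57, -0.97, 0]], "hand": [-0.1, -0.1, -0.1, -0.1, -0.1, -0.1, -0.1, -0.1]}}

```text
time_s: 0.9
tool_pos: [0.2108, 0.3711, 0.204]
orientation: [0.089, 0.996, -0.0, -0.0]
ft_force: [-0.0, 0.2, 0.1]
gripper_width: 0.0381
grip_force: 0.0
```

{"op": "arm_command", "data": {"angular": [[0, 0, 0], [0, 0, 0], [0, 0, 0], [0, 0, 0], [0, 0, 0], [0, 0, 0], [0, 0, 0], [0, 0, 0]], "slide": [[-0.57, -0.97, 0], [-0.57, -0.97, 0], [-0.57, -0.97, 0], [-0.57, -0.97, 0], [-0.57, -0.97, 0], [-0.57, -0.97, 0], [-0.57, -0.97, 0], [-0.57, -0.97, 0]], "hand": [-0.1, -0.1, -0.1, -0.1, -0.1, -0.1, -0.1, -0.1]}}

```text
time_s: 1.7
tool_pos: [0.273, 0.2022, 0.2041]
orientation: [0.089, 0.996, -0.0, -0.0]
ft_force: [1.1, 0.6, -1.0]
gripper_width: 0.0381
grip_force: 0.0
```

{"op": "arm_command", "data": {"angular": [[0, 0, 0], [0, 0, 0], [0, 0, 0], [0, 0, 0], [0, 0, 0], [0, 0, 0], [0, 0, 0], [0, 0, 0]], "slide": [[-0.57, -0.97, 0], [-0.57, -0.97, 0], [-0.57, -0.97, 0], [-0.57, -0.97, 0], [-0.57, -0.97, 0], [-0.57, -0.97, 0], [-0.57, -0.97, 0], [-0.57, -0.97, 0]], "hand": [-0.1, -0.1, -0.1, -0.1, -0.1, -0.1, -0.1, -0.1]}}

```text
time_s: 2.5
tool_pos: [0.3353, 0.0333, 0.2041]
orientation: [0.089, 0.996, 0.0, -0.0]
ft_force: [0.6, -0.5, -0.2]
gripper_width: 0.0385
grip_force: 0.0
```

{"op": "arm_command", "data": {"angular": [[0, 0, 0], [0, 0, 0], [0, 0, 0], [0, 0, 0], [0, 0, 0], [0, 0, 0], [0, 0, 0], [0, 0, 0]], "slide": [[-0.57, -0.97, 0], [-0.57, -0.97, 0], [-0.57, -0.97, 0], [-0.57, -0.97, 0], [-0.57, -0.97, 0], [-0.57, -0.97, 0], [-0.57, -0.97, 0], [-0.57, -0.97, 0]], "hand": [-0.1, -0.1, -0.1, -0.1, -0.1, -0.1, -0.1, -0.1]}}

```text
time_s: 3.3
tool_pos: [0.3976, -0.1355, 0.2039]
orientation: [0.089, 0.996, 0.0, -0.0]
ft_force: [0.8, -0.5, 0.6]
gripper_width: 0.0383
grip_force: 0.0
```

{"op": "arm_command", "data": {"angular": [[0, 0, 0], [0, 0, 0], [0, 0, 0], [0, 0, 0], [0, 0, 0], [0, 0, 0], [0, 0, 0]], "slide": [[-0.57, -0.97, 0], [-0.57, -0.97, 0], [-0.57, -0.97, 0], [-0.57, -0.97, 0], [-0.57, -0.97, 0], [0, 0, 0], [0, 0, 0]], "hand": [-0.1, -0.1, -0.1, -0.1, -0.1, -0.1, -0.1]}}

```text
time_s: 4.0
tool_pos: [0.4361, -0.24, 0.2038]
orientation: [0.089, 0.996, 0.0, -0.0]
ft_force: [-0.9, 0.4, 0.0]
gripper_width: 0.0388
grip_force: 0.0
```

```bash
cat >> h.py <<'E'
def snap(n,tag):
    o=manip.get_obs();im=camera(n);np.save(f'pics/{tag}.npy',im);cv2.imwrite(f'pics/{tag}.png',im[:,:,::-1]);return o,im
def tess(n,o,im,z=.023,lo=100):
    h=cv2.cvtColor(im,cv2.COLOR_RGB2HSV).astype(int);v=np.where((h[...,0]>95)&(h[...,0]<125)&(h[...,1]>70),h[...,2],0)
    for c,a,m in blobs(v>0,lo):
        th=v[m].max()*.8;mm=blobs(m&(v>th),lo*.6)
        if not mm: continue
        k=max(mm,key=lambda t:t[1]);cn=np.argwhere(k[2])[:,::-1]
        P=plane(n,cn,z,o)[:,:2]*1000;r=cv2.minAreaRect(P.astype(np.float32))
        (w,hh),g=r[1],r[2]
        yaw=g if w>hh else g-90   # direction of long axis vs world x
        print(np.round(c),a,k[1],'mean',np.round(P.mean(0),1),'rect',np.round(r[0],1),np.round(r[1],1),'yaw',round((yaw+90)%180-90,1))
E
python3 - <<'E'
from h import *
o=st();o,im=snap('wrist','w1');tess('wrist',o,im)
E
```

```text
t 4.0 p [ 0.4361 -0.24    0.2038] q [ 0.089  0.996  0.    -0.   ] F [-0.9  0.4  0. ] w 0.0388 g 0.0
[ 3. 80.] 142 67 mean [ 267.4 -523.4] rect [ 270.1 -523.5] [ 6.3 21.8] yaw -23.0
[215. 170.] 175 136 mean [ 428.5 -288.1] rect [ 428.5 -288.1] [13.1 17.5] yaw -10.2
[216. 205.] 168 122 mean [ 477.5 -296.9] rect [ 477.3 -296.6] [12.4 17.5] yaw -12.0
[288. 205.] 175 117 mean [ 495.5 -198.3] rect [ 495.7 -198.2] [12.4 16.2] yaw -8.4
```

View pics/w1.png

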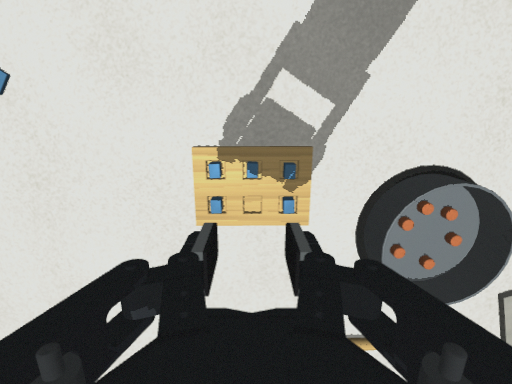

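The wrist view shows the tray with the tesserae at (215,170), (216,205), (288,205), plus two in shadow. The positions match the top view to about 1 mm, and yaw is about -10°. Now I'll pick the first one.

```bash
python3 - <<'E'
from h import *
o=manip.get_obs();print(np.round(R.from_quat(o['orientation']).as_matrix(),4).tolist())
p=[.448,-.1895,.027]
plan(p);
for a,b in (([.448,-.1895,.12],[.578,.005,.12]),([.578,.005,.12],[.437,-.239,.12])): plan(b,frm=a)
E
```

```text
[[-0.9842, 0.1771, -0.0006], [0.1771, 0.9842, 0.0007], [0.0007, 0.0006, -1.0]]
turn [ 0.01 -0.01  0.  ] slide sum [-0.14   2.572  8.847] n 9 row [-0.016  0.286  0.983]
turn [ 0.01 -0.01  0.  ] slide sum [-4.675 10.722  0.   ] n 11 row [-0.425  0.975  0.   ]
turn [ 0.01 -0.01  0.  ] slide sum [  4.778 -13.256   0.   ] n 14 row [ 0.341 -0.947  0.   ]
```

{"op": "arm_command", "data": {"angular": [[0, 0, 0], [0, 0, 0], [0, 0, 0], [0, 0, 0], [0, 0, 0], [0, 0, 0], [0, 0, 0], [0, 0, 0]], "slide": [[-0.05, 0.86, 0.8], [-0.05, 0.86, 0.8], [-0.04, 0.86, 0.8], [0, 0, 1], [0, 0, 1], [0, 0, 1], [0, 0, 1], [0, 0, 0.8]], "hand": [-0.1, -0.1, -0.1, -0.1, -0.1, -0.1, -0.1, -0.1]}}

```text
time_s: 4.85
tool_pos: [0.4479, -0.1889, 0.0594]
orientation: [0.089, 0.996, 0.0, -0.0]
ft_force: [0.0, -0.3, -0.5]
gripper_width: 0.0384
grip_force: 0.0
```

{"op": "arm_command", "data": {"angular": [[0, 0, 0], [0, 0, 0], [0, 0, 0], [0, 0, 0], [0, 0, 0], [0, 0, 0], [0, 0, 0]], "slide": [[0, 0, 0.5], [0, 0, 0.5], [0, 0, 0.5], [0, 0, 0.15], [0, 0, 0], [0, 0, 0], [0, 0, 0]], "hand": [-0.1, -0.1, -0.1, -0.1, -0.1, -1, -1]}}

```text
time_s: 5.55
tool_pos: [0.4485, -0.1901, 0.0276]
orientation: [0.089, 0.996, -0.0, 0.0]
ft_force: [0.6, 0.0, -0.1]
gripper_width: 0.0103
grip_force: 0.0
```

{"op": "arm_command", "data": {"angular": [[0, 0, 0], [0, 0, 0], [0, 0, 0]], "slide": [[0, 0, 0], [0, 0, 0], [0, 0, -0.5]], "hand": [-1, -1, -1]}}

```text
time_s: 5.85
tool_pos: [0.4477, -0.1896, 0.0368]
orientation: [0.089, 0.996, 0.001, -0.001]
ft_force: [-1.0, 0.6, 0.3]
gripper_width: 0.0001
grip_force: 0.0
```

{"op": "arm_command", "data": {"angular": [[0, 0, 0], [0, 0, 0], [0, 0, 0], [0, 0, 0], [0, 0, 0]], "slide": [[0.5, 0, -1], [1, 0, -1], [1, 0, -1], [0, 0, -0.5], [0, 0, 0]], "hand": [-0.1, -0.1, -0.1, -0.1, -0.1]}}

```text
time_s: 6.35
tool_pos: [0.4001, -0.1818, 0.1089]
orientation: [0.089, 0.996, -0.001, 0.002]
ft_force: [0.3, 0.6, 0.4]
gripper_width: 0.0382
grip_force: 0.0
```

```bash
python3 - <<'E'
from h import *
o=st();o,im=snap('wrist','w2');tess('wrist',o,im)
o,im=snap('top','t2');tess('top',None,im,lo=15)
cv2.imwrite('pics/w2b.png',np.hstack([np.load('pics/w2.npy')[:,:,::-1],cv2.resize(im[200:330,250:400,::-1],(280,243))[:, :]] ) if 0 else np.load('pics/w2.npy')[:,:,::-1])
E
```

```text
t 6.35 p [ 0.4001 -0.1818  0.1089] q [ 0.089  0.996 -0.001  0.002] F [0.3 0.6 0.4] w 0.0382 g 0.0
[157. 228.] 371 213 mean [ 428.5 -288.1] rect [ 428.5 -288.2] [13.3 18.1] yaw -7.8
[252. 230.] 291 207 mean [ 447.3 -189.4] rect [ 447.1 -189.2] [12.4 17.9] yaw -10.5
[252. 271.] 280 190 mean [ 495.5 -198. ] rect [ 495.4 -197.9] [13.  17.2] yaw -10.1
[146. 138.] 135 114 mean [775.7 269. ] rect [776.1 269.2] [45.5 19. ] yaw 7.1
[185. 154.] 205 182 mean [727.  164.5] rect [726.8 163.8] [33.2 40.6] yaw -82.6
[331. 237.] 41 32 mean [ 494.8 -197.7] rect [ 495.3 -198.5] [10.  17.4] yaw -5.0
[329. 256.] 53 32 mean [ 447.2 -190.1] rect [ 447.7 -190.6] [12.4 14.8] yaw -5.0
[475. 324.] 142 119 mean [ 262.5 -540.7] rect [ 262.5 -540.7] [26.9 26.8] yaw 46.9
```

View pics/w2.png

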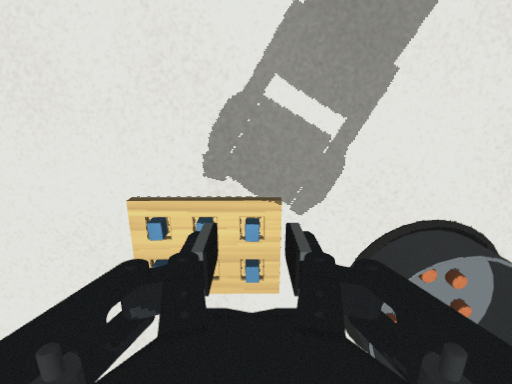

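```bash
python3 - <<'E'
from h import *
im=np.load('pics/w2.npy')[190:310,150:350,::-1].astype(int)*1.6
cv2.imwrite('pics/z2.png',cv2.resize(np.clip(im,0,255).astype(np.uint8),None,fx=4,fy=4,interpolation=0))
o=manip.get_obs();M=R.from_quat(o['orientation']).as_matrix();p=o['tool_pos']
for x in(-11,11):
  for z in (11,0,-11): print(x,z,[np.round(proj('wrist',p+M@(np.array([x,s*19,z])/1000),o)[0]) for s in(-1,1)])
E
```

```text
-11 11 [array([224., 228.]), array([277., 228.])]
-11 0 [array([223., 234.]), array([278., 234.])]
-11 -11 [array([221., 241.]), array([280., 242.])]
11 11 [array([223., 199.]), array([278., 199.])]
11 0 [array([222., 204.]), array([279., 204.])]
11 -11 [array([220., 209.]), array([281., 209.])]
```

View pics/z2.png

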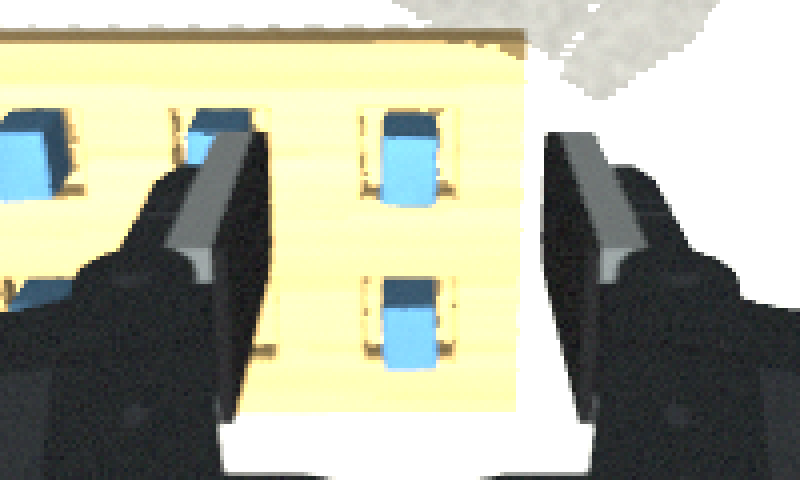

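The crop shows the finger tips at wrist px (217.5, 223–255) and (286, 223–255), which implies they sit about 40 mm farther back than stated. That explains the empty grasp. I'll move lower over the tessera with a narrow opening and check.

{"op": "arm_command", "data": {"angular": [[0, 0, 0], [0, 0, 0], [0, 0, 0], [0, 0, 0], [0, 0, 0], [0, 0, 0]], "slide": [[-0.8, 0, 0], [-0.8, 0, 0], [-0.8, 0, 0.5], [0, 0.03, 1], [0, 0, 1], [0, 0, 0]], "hand": [-0.45, -0.45, -0.45, -0.45, -0.45, -0.45]}}

```text
time_s: 7.05
tool_pos: [0.4453, -0.1878, 0.0542]
orientation: [0.089, 0.996, 0.002, -0.003]
ft_force: [-0.7, -0.2, 0.5]
gripper_width: 0.0234
grip_force: 0.0
```

```bash
python3 - <<'E'
from h import *
o=st();o,im=snap('wrist','w3')
im=im[140:290,150:350,::-1].astype(int)*1.6
cv2.imwrite('pics/z3.png',cv2.resize(np.clip(im,0,255).astype(np.uint8),None,fx=4,fy=4,interpolation=0))
M=R.from_quat(o['orientation']).as_matrix();p=o['tool_pos'];w=o['gripper_width']*500
for z in (11,-10,-20,-25,-30,-35): print(z,[np.round(proj('wrist',p+M@(np.array([x,s*w,z])/1000),o)[0]).tolist() for x in(-11,11) for s in(-1,1)])
E
```

```text
t 7.05 p [ 0.4453 -0.1878  0.0542] q [ 0.089  0.996  0.002 -0.003] F [-0.7 -0.2  0.5] w 0.0234 g 0.0
11 [[234.0, 228.0], [267.0, 228.0], [234.0, 199.0], [267.0, 199.0]]
-10 [[232.0, 241.0], [268.0, 241.0], [232.0, 209.0], [269.0, 209.0]]
-20 [[231.0, 248.0], [269.0, 248.0], [231.0, 214.0], [270.0, 214.0]]
-25 [[231.0, 252.0], [270.0, 252.0], [230.0, 217.0], [271.0, 217.0]]
-30 [[230.0, 256.0], [271.0, 256.0], [229.0, 220.0], [271.0, 220.0]]
-35 [[229.0, 260.0], [271.0, 260.0], [229.0, 224.0], [272.0, 224.0]]
```

View pics/z3.png

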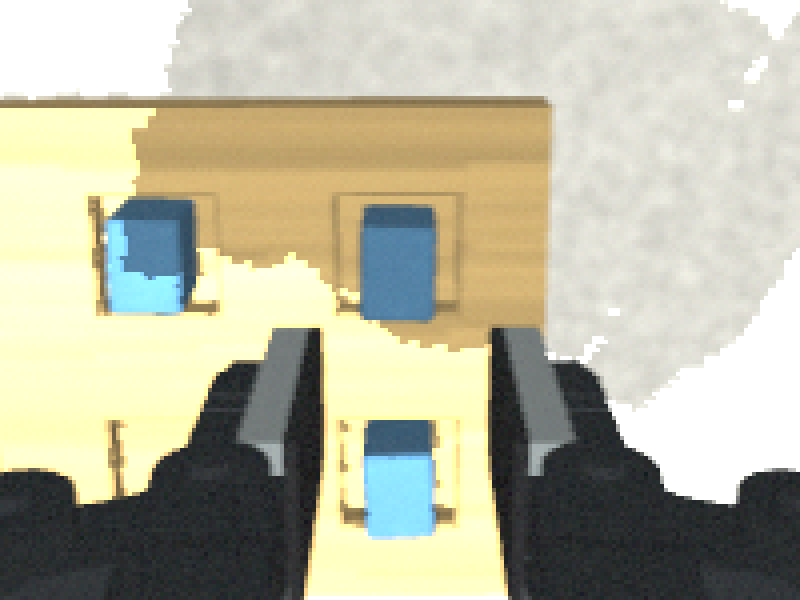

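The tips' inner edges are at px (230.5,222) and (272.5,222). That fits tips about 31 mm behind the reported TCP, so I'll descend carefully while watching the force.

```bash
python3 - <<'E'
from h import *
plan([.4475,-.1895,-.008])
E
```

```text
turn [ 0.02 -0.04  0.  ] slide sum [-0.081 -0.038  3.193] n 4 row [-0.02  -0.009  0.798]
```

{"op": "arm_command", "data": {"angular": [[0.02, -0.04, 0], [0, 0, 0], [0, 0, 0], [0, 0, 0], [0, 0, 0]], "slide": [[-0.08, -0.04, 0], [0, 0, 1], [0, 0, 1], [0, 0, 0.7], [0, 0, 0.5]], "hand": [-0.35, -0.35, -0.35, -0.35, -0.35]}}

```text
time_s: 7.6
tool_pos: [0.4484, -0.1905, -0.0068]
orientation: [0.089, 0.996, -0.001, 0.002]
ft_force: [-0.2, -0.3, 0.0]
gripper_width: 0.0277
grip_force: 0.0
```

{"op": "arm_command", "data": {"angular": [[0, 0, 0], [0, 0, 0]], "slide": [[0, 0, 0.15], [0, 0, 0.1]], "hand": [-0.35, -0.35]}}

```text
time_s: 7.8
tool_pos: [0.4485, -0.1905, -0.0114]
orientation: [0.089, 0.996, -0.001, 0.002]
ft_force: [-0.1, -0.3, 0.4]
gripper_width: 0.0276
grip_force: 0.0
```

{"op": "arm_command", "data": {"angular": [[0, 0, 0], [0, 0, 0], [0, 0, 0]], "slide": [[0, 0, 0.1], [0, 0, 0.1], [0, 0, 0]], "hand": [-0.35, -0.35, -0.35]}}

```text
time_s: 8.1
tool_pos: [0.4484, -0.1905, -0.0153]
orientation: [0.089, 0.996, -0.001, 0.002]
ft_force: [-0.1, 0.5, 2.3]
gripper_width: 0.0276
grip_force: 1.3
```

{"op": "arm_command", "data": {"angular": [[0, 0, 0], [0, 0, 0], [0, 0, 0], [0, 0, 0]], "slide": [[0, 0, 0], [0, 0, 0], [0, 0, 0], [0, 0, 0]], "hand": [-1, -1, -1, -1]}}

```text
time_s: 8.5
tool_pos: [0.4488, -0.1905, -0.0146]
orientation: [0.089, 0.996, -0.001, 0.002]
ft_force: [-0.2, 2.4, 10.2]
gripper_width: 0.013
grip_force: 60.9
```

```bash
python3 - <<'E'
from h import *
A=[.4485,-.1905,.065]
plan([.578,-.005,.065],frm=A)
for p in([.437,-.239],[.4284,-.2885],[.4954,-.1981],[.4776,-.2970]):
    print(p);plan(p+[.065],frm=[.578,-.005,.065])
E
```

```text
turn [-0.03  0.07  0.  ] slide sum [-4.728 10.276  0.   ] n 11 row [-0.43   0.934  0.   ]
[0.437, -0.239]
turn [-0.03  0.07  0.  ] slide sum [  4.864 -12.764   0.   ] n 13 row [ 0.374 -0.982  0.   ]
[0.4284, -0.2885]
turn [-0.03  0.07  0.  ] slide sum [  4.849 -15.276   0.   ] n 16 row [ 0.303 -0.955  0.   ]
[0.4954, -0.1981]
turn [-0.03  0.07  0.  ] slide sum [  2.353 -10.234   0.   ] n 11 row [ 0.214 -0.93   0.   ]
[0.4776, -0.297]
turn [-0.03  0.07  0.  ] slide sum [  2.352 -15.259   0.   ] n 16 row [ 0.147 -0.954  0.   ]
```

{"op": "arm_command", "data": {"angular": [[0, 0, 0], [0, 0, 0], [0, 0, 0], [0, 0, 0], [0, 0, 0]], "slide": [[0, 0, -0.4], [0, 0, -0.9], [0, 0, -0.9], [0, 0, -0.9], [0, 0, -0.9]], "hand": [-1, -1, -1, -1, -1]}}

```text
time_s: 9.0
tool_pos: [0.4478, -0.1901, 0.0653]
orientation: [0.089, 0.996, -0.001, 0.001]
ft_force: [0.2, 0.7, 0.9]
gripper_width: 0.0131
grip_force: 58.9
```

{"op": "arm_command", "data": {"angular": [[0, 0, 0], [0, 0, 0], [0, 0, 0], [0, 0, 0], [0, 0, 0], [0, 0, 0], [0, 0, 0], [0, 0, 0]], "slide": [[-0.43, 0.93, 0], [-0.43, 0.93, 0], [-0.43, 0.93, 0], [-0.43, 0.93, 0], [-0.43, 0.93, 0], [-0.43, 0.93, 0], [-0.43, 0.93, 0], [-0.43, 0.93, 0]], "hand": [-1, -1, -1, -1, -1, -1, -1, -1]}}

```text
time_s: 9.8
tool_pos: [0.5424, -0.0551, 0.0646]
orientation: [0.089, 0.996, -0.001, 0.001]
ft_force: [0.6, 0.7, -0.0]
gripper_width: 0.0129
grip_force: 58.9
```

{"op": "arm_command", "data": {"angular": [[0, 0, 0], [0, 0, 0], [0, 0, 0], [0, 0, 0], [0, 0, 0], [0, 0, 0], [0, 0, 0], [0, 0, 0]], "slide": [[-0.43, 0.93, 0], [-0.43, 0.93, 0], [-0.43, 0.93, 0], [0, 0, 0.7], [0, 0, 0.8], [0, 0, 0.8], [0, 0, 0.4], [0, 0, 0]], "hand": [-1, -1, -1, -1, -1, -1, -1, -1]}}

```text
time_s: 10.6
tool_pos: [0.5764, -0.0059, 0.009]
orientation: [0.089, 0.996, -0.001, 0.0]
ft_force: [-0.5, 0.4, -0.5]
gripper_width: 0.0133
grip_force: 58.9
```

{"op": "arm_command", "data": {"angular": [[0, 0, 0], [0, 0, 0], [0, 0, 0], [0, 0, 0], [0, 0, 0], [0, 0, 0], [0, 0, 0]], "slide": [[0, 0, 0], [0, 0, 0], [0, 0, -0.4], [0, 0, -0.8], [0, 0, -0.8], [0, 0, -0.8], [0, 0, 0]], "hand": [-0.35, -0.35, -0.35, -0.35, -0.35, -0.35, -0.35]}}

```text
time_s: 11.3
tool_pos: [0.5787, -0.0057, 0.0691]
orientation: [0.089, 0.996, -0.001, 0.004]
ft_force: [0.5, 0.0, 0.2]
gripper_width: 0.0279
grip_force: 0.0
```

```bash
python3 - <<'E'
from h import *
np.set_printoptions(precision=4,suppress=True)
o=st();o,im=snap('wrist','w4');tess('wrist',o,im)
h=cv2.cvtColor(im,cv2.COLOR_RGB2HSV).astype(int)
for t in blobs((h[...,1]>110)&(h[...,0]<15),40): print('red',t[0],t[1],plane('wrist',[t[0]],.015,o)[0])
plan([.437,-.239,.065])
E
```

```text
t 11.3 p [ 0.5787 -0.0057  0.0691] q [ 0.089  0.996 -0.001  0.004] F [0.5 0.  0.2] w 0.0279 g 0.0
[ 11. 142.] 548 161 mean [ 497.5 -195.2] rect [ 497.2 -193.8] [ 7.5 19.6] yaw -24.1
[251. 194.] 476 348 mean [576.4  -5.6] rect [576.6  -5.6] [12.7 18.4] yaw -10.2
[455. 303.] 708 521 mean [718.4 170.8] rect [723.5 167. ] [32.9 30.4] yaw 7.6
red [241.3463 146.8421] 361 [ 0.5354 -0.0058  0.015 ]
red [285.1543 157.2369] 363 [0.5503 0.0285 0.015 ]
red [213.1022 175.1381] 362 [ 0.5546 -0.0339  0.015 ]
red [299.9114 202.8714] 350 [0.5922 0.0355 0.015 ]
red [207.4382 221.4195] 267 [ 0.5949 -0.0479  0.015 ]
red [261.3858 242.3234] 337 [ 0.6236 -0.004   0.015 ]
turn [-0.02  0.08  0.  ] slide sum [  4.865 -12.733   0.123] n 13 row [ 0.374 -0.979  0.009]
```

View pics/w4.png

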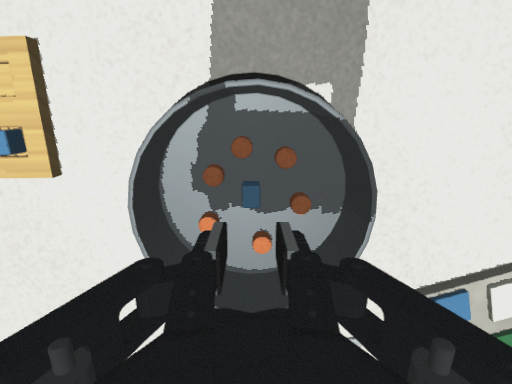

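The first tessera stands mid-tub at (251,194), and the beads are untouched. Next is the near-middle one.

{"op": "arm_command", "data": {"angular": [[-0.02, 0.08, 0], [0, 0, 0], [0, 0, 0], [0, 0, 0], [0, 0, 0], [0, 0, 0], [0, 0, 0], [0, 0, 0]], "slide": [[0.37, -0.98, 0], [0.37, -0.98, 0], [0.37, -0.98, 0], [0.37, -0.98, 0], [0.37, -0.98, 0], [0.38, -0.98, 0], [0.38, -0.98, 0], [0.38, -0.98, 0]], "hand": [-0.35, -0.35, -0.35, -0.35, -0.35, -0.35, -0.35, -0.35]}}

```text
time_s: 12.15
tool_pos: [0.4897, -0.1497, 0.0657]
orientation: [0.089, 0.996, 0.0, -0.002]
ft_force: [0.1, -1.0, -0.7]
gripper_width: 0.0273
grip_force: 0.0
```

{"op": "arm_command", "data": {"angular": [[0, 0, 0], [0, 0, 0], [0, 0, 0], [0, 0, 0], [0, 0, 0], [0, 0, 0], [0, 0, 0]], "slide": [[0.37, -0.98, 0], [0.37, -0.98, 0], [0.37, -0.98, 0], [0.37, -0.98, 0], [0.38, -0.98, 0], [0, 0, 0.5], [0, 0, 0]], "hand": [-0.35, -0.35, -0.35, -0.35, -0.35, -0.35, -0.35]}}

```text
time_s: 12.85
tool_pos: [0.4358, -0.2382, 0.0548]
orientation: [0.089, 0.996, 0.001, -0.003]
ft_force: [0.0, 1.1, -0.1]
gripper_width: 0.0275
grip_force: 0.0
```

```bash
python3 - <<'E'
from h import *
o=st();o,im=snap('wrist','w5');tess('wrist',o,im)
plan([.437,-.239,-.011])
E
```

```text
t 12.85 p [ 0.4358 -0.2382  0.0548] q [ 0.089  0.996  0.001 -0.003] F [ 0.   1.1 -0.1] w 0.0275 g 0.0
[189. 205.] 576 217 mean [ 431.7 -289.6] rect [ 429.  -288.1] [13.8 17.5] yaw -10.2
[251. 204.] 495 412 mean [ 436.7 -238.4] rect [ 436.8 -238.4] [13.6 18.2] yaw -10.3
turn [ 0.02 -0.07  0.  ] slide sum [-0.044 -0.04   3.319] n 4 row [-0.011 -0.01   0.83 ]
```

{"op": "arm_command", "data": {"angular": [[0.02, -0.07, 0], [0, 0, 0], [0, 0, 0], [0, 0, 0], [0, 0, 0], [0, 0, 0], [0, 0, 0], [0, 0, 0]], "slide": [[-0.03, -0.02, 0.9], [0, 0, 0.9], [0, 0, 0.9], [0, 0, 0.4], [0, 0, 0.2], [0, 0, 0], [0, 0, 0], [0, 0, 0]], "hand": [-0.35, -0.35, -0.35, -0.35, -0.35, -0.35, -1, -1]}}

```text
time_s: 13.7
tool_pos: [0.4376, -0.2399, -0.0087]
orientation: [0.089, 0.996, -0.001, 0.002]
ft_force: [0.4, 1.2, 3.7]
gripper_width: 0.0125
grip_force: 58.8
```

{"op": "arm_command", "data": {"angular": [[0, 0, 0], [0, 0, 0], [0, 0, 0], [0, 0, 0], [0, 0, 0], [0, 0, 0], [0, 0, 0]], "slide": [[0, 0, 0], [0, 0, 0], [0, 0, -0.5], [0, 0, -0.9], [0, 0, -0.9], [0, 0, -0.9], [0, 0, -0.7]], "hand": [-1, -1, -1, -1, -1, -1, -1]}}

```text
time_s: 14.4
tool_pos: [0.4371, -0.2398, 0.0702]
orientation: [0.089, 0.996, -0.001, 0.002]
ft_force: [-0.3, -0.1, -0.0]
gripper_width: 0.0126
grip_force: 58.6
```

```bash
python3 - <<'E'
from h import *
o=st();plan([.578,.014,.065])
F=[.578,.014,.065];print('D');plan([.4288,-.2885,.055],frm=F)
E
```

```text
t 14.4 p [ 0.4371 -0.2398  0.0702] q [ 0.089  0.996 -0.001  0.002] F [-0.3 -0.1 -0. ] w 0.0126 g 58.6
turn [-0.03  0.05  0.  ] slide sum [-4.681 13.736  0.258] n 14 row [-0.334  0.981  0.018]
D
turn [-0.03  0.05  0.  ] slide sum [  4.659 -16.208   0.5  ] n 17 row [ 0.274 -0.953  0.029]
```

{"op": "arm_command", "data": {"angular": [[0, 0, 0], [0, 0, 0], [0, 0, 0], [0, 0, 0], [0, 0, 0], [0, 0, 0], [0, 0, 0], [0, 0, 0]], "slide": [[-0.33, 0.98, 0], [-0.33, 0.98, 0], [-0.33, 0.98, 0], [-0.33, 0.98, 0], [-0.33, 0.98, 0], [-0.33, 0.98, 0], [-0.33, 0.98, 0], [-0.33, 0.98, 0]], "hand": [-1, -1, -1, -1, -1, -1, -1, -1]}}

```text
time_s: 15.2
tool_pos: [0.5172, -0.0938, 0.069]
orientation: [0.089, 0.996, -0.001, 0.001]
ft_force: [0.6, 0.6, -0.2]
gripper_width: 0.0122
grip_force: 58.6
```

{"op": "arm_command", "data": {"angular": [[0, 0, 0], [0, 0, 0], [0, 0, 0], [0, 0, 0], [0, 0, 0], [0, 0, 0]], "slide": [[-0.34, 0.98, 0], [-0.34, 0.98, 0], [-0.34, 0.98, 0], [-0.34, 0.98, 0], [-0.34, 0.98, 0], [-0.34, 0.98, 0]], "hand": [-1, -1, -1, -1, -1, -1]}}

```text
time_s: 15.8
tool_pos: [0.5781, 0.0147, 0.069]
orientation: [0.089, 0.996, -0.001, 0.001]
ft_force: [1.5, -0.3, -0.0]
gripper_width: 0.0122
grip_force: 58.6
```

{"op": "arm_command", "data": {"angular": [[0, 0, 0], [0, 0, 0], [0, 0, 0], [0, 0, 0], [0, 0, 0], [0, 0, 0], [0, 0, 0], [0, 0, 0]], "slide": [[0, 0, 0.9], [0, 0, 0.9], [0, 0, 0.8], [0, 0, 0.4], [0, 0, 0], [0, 0, 0], [0, 0, 0], [0, 0, -0.4]], "hand": [-1, -1, -1, -1, -1, -0.35, -0.35, -0.35]}}

```text
time_s: 16.6
tool_pos: [0.5776, 0.0139, 0.0165]
orientation: [0.089, 0.996, -0.001, 0.001]
ft_force: [0.2, 1.0, 0.1]
gripper_width: 0.0281
grip_force: 0.0
```

{"op": "arm_command", "data": {"angular": [[0, 0, 0], [0, 0, 0], [0, 0, 0], [0, 0, 0], [0, 0, 0], [0, 0, 0], [0, 0, 0]], "slide": [[0, 0, -0.8], [0, 0, -0.8], [0, 0, -0.75], [0.27, -0.95, 0], [0.27, -0.95, 0], [0.27, -0.95, 0], [0.27, -0.95, 0]], "hand": [-0.35, -0.35, -0.35, -0.35, -0.35, -0.35, -0.35]}}

```text
time_s: 17.3
tool_pos: [0.5429, -0.0577, 0.0644]
orientation: [0.089, 0.996, -0.001, 0.002]
ft_force: [0.0, 0.2, 0.1]
gripper_width: 0.0277
grip_force: 0.0
```

{"op": "arm_command", "data": {"angular": [[0, 0, 0], [0, 0, 0], [0, 0, 0], [0, 0, 0], [0, 0, 0], [0, 0, 0], [0, 0, 0], [0, 0, 0]], "slide": [[0.27, -0.95, 0], [0.27, -0.95, 0], [0.27, -0.95, 0], [0.27, -0.95, 0], [0.27, -0.95, 0], [0.28, -0.96, 0], [0.28, -0.96, 0], [0.28, -0.96, 0]], "hand": [-0.35, -0.35, -0.35, -0.35, -0.35, -0.35, -0.35, -0.35]}}

```text
time_s: 18.1
tool_pos: [0.4728, -0.2003, 0.0645]
orientation: [0.089, 0.996, -0.001, 0.002]
ft_force: [0.8, 0.3, 0.5]
gripper_width: 0.0279
grip_force: 0.0
```

{"op": "arm_command", "data": {"angular": [[0, 0, 0], [0, 0, 0], [0, 0, 0], [0, 0, 0], [0, 0, 0], [0, 0, 0]], "slide": [[0.28, -0.96, 0], [0.28, -0.96, 0], [0.28, -0.96, 0], [0.28, -0.96, 0], [0.28, -0.96, 0.5], [0, 0, 0]], "hand": [-0.35, -0.35, -0.35, -0.35, -0.35, -0.35]}}

```text
time_s: 18.7
tool_pos: [0.4274, -0.2904, 0.0536]
orientation: [0.09, 0.996, -0.001, 0.001]
ft_force: [-0.7, 0.8, 0.0]
gripper_width: 0.0278
grip_force: 0.0
```

```bash
python3 - <<'E'
from h import *
o=st();o,im=snap('wrist','w6');tess('wrist',o,im)
plan([.4288,-.2885,-.011])
E
```

```text
t 18.7 p [ 0.4274 -0.2904  0.0536] q [ 0.09   0.996 -0.001  0.001] F [-0.7  0.8  0. ] w 0.0278 g 0.0
[254. 203.] 499 415 mean [ 428.5 -287.9] rect [ 428.6 -287.9] [13.9 19.2] yaw -6.5
[254. 259.] 473 329 mean [ 477.6 -296.7] rect [ 478.  -296.8] [13.4 18.8] yaw -9.7
[371. 255.] 457 198 mean [ 492.6 -196.7] rect [ 493.9 -197.6] [13.6 14. ] yaw -10.6
turn [-0.02  0.03  0.  ] slide sum [-0.029  0.053  3.248] n 4 row [-0.007  0.013  0.812]
```

{"op": "arm_command", "data": {"angular": [[0, 0, 0], [0, 0, 0], [0, 0, 0], [0, 0, 0], [0, 0, 0], [0, 0, 0], [0, 0, 0], [0, 0, 0]], "slide": [[-0.05, 0.1, 0.9], [0, 0, 0.9], [0, 0, 0.85], [0, 0, 0.4], [0, 0, 0.2], [0, 0, 0], [0, 0, 0], [0, 0, 0]], "hand": [-0.35, -0.35, -0.35, -0.35, -0.35, -0.35, -1, -1]}}

```text
time_s: 19.55
tool_pos: [0.4303, -0.2876, -0.0105]
orientation: [0.089, 0.996, -0.001, 0.002]
ft_force: [-0.9, 0.9, 5.2]
gripper_width: 0.0126
grip_force: 59.0
```

{"op": "arm_command", "data": {"angular": [[0, 0, 0], [0, 0, 0], [0, 0, 0], [0, 0, 0], [0, 0, 0], [0, 0, 0], [0, 0, 0]], "slide": [[0, 0, 0], [0, 0, 0], [0, 0, -0.5], [0, 0, -0.9], [0, 0, -0.9], [0, 0, -0.9], [0, 0, -0.7]], "hand": [-1, -1, -1, -1, -1, -1, -1]}}

```text
time_s: 20.25
tool_pos: [0.4298, -0.2874, 0.0683]
orientation: [0.089, 0.996, -0.001, 0.002]
ft_force: [-0.2, 0.3, -0.8]
gripper_width: 0.0125
grip_force: 58.6
```

```bash
python3 - <<'E'
from h import *
o=st();plan([.578,-.024,.065])
F=[.578,-.024,.065];print('D');plan([.4778,-.2966,.055],frm=F)
E
```

```text
t 20.25 p [ 0.4298 -0.2874  0.0683] q [ 0.089  0.996 -0.001  0.002] F [-0.2  0.3 -0.8] w 0.0125 g 58.6
turn [-0.03  0.05  0.  ] slide sum [-4.958 14.275  0.166] n 15 row [-0.331  0.952  0.011]
D
turn [-0.03  0.05  0.  ] slide sum [  2.514 -14.302   0.5  ] n 15 row [ 0.168 -0.953  0.033]
```

{"op": "arm_command", "data": {"angular": [[0, 0, 0], [0, 0, 0], [0, 0, 0], [0, 0, 0], [0, 0, 0], [0, 0, 0], [0, 0, 0], [0, 0, 0]], "slide": [[-0.33, 0.95, 0], [-0.33, 0.95, 0], [-0.33, 0.95, 0], [-0.33, 0.95, 0], [-0.33, 0.95, 0], [-0.33, 0.95, 0], [-0.33, 0.95, 0], [-0.33, 0.95, 0]], "hand": [-1, -1, -1, -1, -1, -1, -1, -1]}}

```text
time_s: 21.05
tool_pos: [0.5089, -0.1462, 0.0672]
orientation: [0.089, 0.996, -0.001, 0.001]
ft_force: [1.2, -0.4, -0.6]
gripper_width: 0.0126
grip_force: 58.7
```

{"op": "arm_command", "data": {"angular": [[0, 0, 0], [0, 0, 0], [0, 0, 0], [0, 0, 0], [0, 0, 0], [0, 0, 0], [0, 0, 0]], "slide": [[-0.33, 0.95, 0], [-0.33, 0.95, 0], [-0.33, 0.95, 0], [-0.33, 0.95, 0], [-0.33, 0.95, 0], [-0.33, 0.95, 0], [-0.33, 0.95, 0]], "hand": [-1, -1, -1, -1, -1, -1, -1]}}

```text
time_s: 21.75
tool_pos: [0.578, -0.0235, 0.0671]
orientation: [0.089, 0.996, -0.001, 0.001]
ft_force: [-0.1, 0.4, 0.1]
gripper_width: 0.0125
grip_force: 58.7
```

{"op": "arm_command", "data": {"angular": [[0, 0, 0], [0, 0, 0], [0, 0, 0], [0, 0, 0], [0, 0, 0], [0, 0, 0], [0, 0, 0], [0, 0, 0]], "slide": [[0, 0, 0.9], [0, 0, 0.9], [0, 0, 0.7], [0, 0, 0.4], [0, 0, 0], [0, 0, 0], [0, 0, 0], [0, 0, -0.4]], "hand": [-1, -1, -1, -1, -1, -0.35, -0.35, -0.35]}}

```text
time_s: 22.55
tool_pos: [0.5774, -0.0243, 0.0164]
orientation: [0.089, 0.996, -0.001, 0.001]
ft_force: [-0.6, 1.0, 0.2]
gripper_width: 0.0279
grip_force: 0.0
```

{"op": "arm_command", "data": {"angular": [[0, 0, 0], [0, 0, 0], [0, 0, 0], [0, 0, 0], [0, 0, 0], [0, 0, 0], [0, 0, 0]], "slide": [[0, 0, -0.8], [0, 0, -0.8], [0, 0, -0.75], [0.17, -0.95, 0], [0.17, -0.95, 0], [0.17, -0.95, 0], [0.17, -0.95, 0]], "hand": [-0.35, -0.35, -0.35, -0.35, -0.35, -0.35, -0.35]}}

```text
time_s: 23.25
tool_pos: [0.5507, -0.0974, 0.0645]
orientation: [0.089, 0.996, -0.001, 0.002]
ft_force: [0.9, 0.4, -0.1]
gripper_width: 0.0277
grip_force: 0.0
```

{"op": "arm_command", "data": {"angular": [[0, 0, 0], [0, 0, 0], [0, 0, 0], [0, 0, 0], [0, 0, 0], [0, 0, 0], [0, 0, 0], [0, 0, 0]], "slide": [[0.17, -0.95, 0], [0.17, -0.95, 0], [0.17, -0.95, 0], [0.17, -0.95, 0], [0.17, -0.95, 0], [0.17, -0.95, 0], [0.17, -0.95, 0], [0.17, -0.95, 0]], "hand": [-0.35, -0.35, -0.35, -0.35, -0.35, -0.35, -0.35, -0.35]}}

```text
time_s: 24.05
tool_pos: [0.4969, -0.2423, 0.0646]
orientation: [0.089, 0.996, -0.001, 0.002]
ft_force: [-0.9, 0.1, 0.4]
gripper_width: 0.0279
grip_force: 0.0
```

{"op": "arm_command", "data": {"angular": [[0, 0, 0], [0, 0, 0], [0, 0, 0], [0, 0, 0]], "slide": [[0.17, -0.95, 0], [0.17, -0.95, 0], [0.17, -0.95, 0.5], [0, 0, 0]], "hand": [-0.35, -0.35, -0.35, -0.35]}}

```text
time_s: 24.45
tool_pos: [0.476, -0.2972, 0.0536]
orientation: [0.09, 0.996, -0.001, 0.001]
ft_force: [0.2, 0.2, 0.3]
gripper_width: 0.0276
grip_force: 0.0
```

```bash
python3 - <<'E'
from h import *
o=st();o,im=snap('wrist','w7');tess('wrist',o,im)
plan([.4778,-.2966,-.011])
E
```

```text
t 24.45 p [ 0.476  -0.2972  0.0536] q [ 0.09   0.996 -0.001  0.001] F [0.2 0.2 0.3] w 0.0276 g 0.0
[252. 204.] 501 412 mean [ 477.5 -296.6] rect [ 477.4 -296.8] [13.4 19.1] yaw -9.8
[375. 204.] 673 396 mean [ 495.7 -198. ] rect [ 495.8 -197.9] [13.9 18.5] yaw -9.1
turn [-0.02  0.03  0.  ] slide sum [-0.064 -0.011  3.25 ] n 4 row [-0.016 -0.003  0.812]
```

{"op": "arm_command", "data": {"angular": [[0, 0, 0], [0, 0, 0], [0, 0, 0], [0, 0, 0], [0, 0, 0], [0, 0, 0], [0, 0, 0], [0, 0, 0]], "slide": [[-0.06, 0, 0.9], [0, 0, 0.9], [0, 0, 0.85], [0, 0, 0.4], [0, 0, 0.2], [0, 0, 0], [0, 0, 0], [0, 0, 0]], "hand": [-0.35, -0.35, -0.35, -0.35, -0.35, -0.35, -1, -1]}}

```text
time_s: 25.3
tool_pos: [0.4787, -0.2963, -0.0103]
orientation: [0.089, 0.996, -0.001, 0.002]
ft_force: [0.1, 1.2, 5.6]
gripper_width: 0.0131
grip_force: 59.0
```

{"op": "arm_command", "data": {"angular": [[0, 0, 0], [0, 0, 0], [0, 0, 0], [0, 0, 0], [0, 0, 0], [0, 0, 0], [0, 0, 0]], "slide": [[0, 0, 0], [0, 0, 0], [0, 0, -0.5], [0, 0, -0.9], [0, 0, -0.9], [0, 0, -0.9], [0, 0, -0.7]], "hand": [-1, -1, -1, -1, -1, -1, -1]}}

```text
time_s: 26.0
tool_pos: [0.4782, -0.2961, 0.0684]
orientation: [0.089, 0.996, -0.001, 0.001]
ft_force: [0.9, 0.1, -1.1]
gripper_width: 0.0126
grip_force: 58.6
```

```bash
python3 - <<'E'
from h import *
o=st();plan([.6,.004,.065])
F=[.6,.004,.065];print('D');plan([.4956,-.1980,.055],frm=F)
E
```

```text
t 26.0 p [ 0.4782 -0.2961  0.0684] q [ 0.089  0.996 -0.001  0.001] F [ 0.9  0.1 -1.1] w 0.0126 g 58.6
turn [-0.03  0.05  0.  ] slide sum [-3.333 15.847  0.17 ] n 16 row [-0.208  0.99   0.011]
D
turn [-0.03  0.05  0.  ] slide sum [  3.347 -10.865   0.5  ] n 11 row [ 0.304 -0.988  0.045]
```

{"op": "arm_command", "data": {"angular": [[0, 0, 0], [0, 0, 0], [0, 0, 0], [0, 0, 0], [0, 0, 0], [0, 0, 0], [0, 0, 0], [0, 0, 0]], "slide": [[-0.21, 0.99, 0], [-0.21, 0.99, 0], [-0.21, 0.99, 0], [-0.21, 0.99, 0], [-0.21, 0.99, 0], [-0.21, 0.99, 0], [-0.21, 0.99, 0], [-0.21, 0.99, 0]], "hand": [-1, -1, -1, -1, -1, -1, -1, -1]}}

```text
time_s: 26.8
tool_pos: [0.5394, -0.1452, 0.0671]
orientation: [0.089, 0.996, -0.001, 0.001]
ft_force: [0.3, 0.1, 0.8]
gripper_width: 0.0125
grip_force: 58.6
```

{"op": "arm_command", "data": {"angular": [[0, 0, 0], [0, 0, 0], [0, 0, 0], [0, 0, 0], [0, 0, 0], [0, 0, 0], [0, 0, 0], [0, 0, 0]], "slide": [[-0.21, 0.99, 0], [-0.21, 0.99, 0], [-0.21, 0.99, 0], [-0.21, 0.99, 0], [-0.21, 0.99, 0], [-0.21, 0.99, 0], [-0.21, 0.99, 0], [-0.21, 0.99, 0]], "hand": [-1, -1, -1, -1, -1, -1, -1, -1]}}

```text
time_s: 27.6
tool_pos: [0.6006, 0.0048, 0.067]
orientation: [0.089, 0.996, -0.001, 0.001]
ft_force: [-0.6, 0.5, 0.1]
gripper_width: 0.0131
grip_force: 58.6
```

{"op": "arm_command", "data": {"angular": [[0, 0, 0], [0, 0, 0], [0, 0, 0], [0, 0, 0], [0, 0, 0], [0, 0, 0], [0, 0, 0], [0, 0, 0]], "slide": [[0, 0, 0.9], [0, 0, 0.9], [0, 0, 0.7], [0, 0, 0.4], [0, 0, 0], [0, 0, 0], [0, 0, 0], [0, 0, -0.4]], "hand": [-1, -1, -1, -1, -1, -0.35, -0.35, -0.35]}}

```text
time_s: 28.4
tool_pos: [0.6001, 0.0039, 0.0164]
orientation: [0.089, 0.996, -0.001, 0.001]
ft_force: [-0.3, -0.2, -0.4]
gripper_width: 0.0275
grip_force: 0.0
```

{"op": "arm_command", "data": {"angular": [[0, 0, 0], [0, 0, 0], [0, 0, 0], [0, 0, 0], [0, 0, 0], [0, 0, 0], [0, 0, 0]], "slide": [[0, 0, -0.8], [0, 0, -0.8], [0, 0, -0.75], [0.3, -0.98, 0], [0.3, -0.98, 0], [0.3, -0.98, 0], [0.3, -0.98, 0]], "hand": [-0.35, -0.35, -0.35, -0.35, -0.35, -0.35, -0.35]}}

```text
time_s: 29.1
tool_pos: [0.5627, -0.0696, 0.0645]
orientation: [0.089, 0.996, -0.001, 0.002]
ft_force: [0.1, -0.3, -0.2]
gripper_width: 0.0281
grip_force: 0.0
```

{"op": "arm_command", "data": {"angular": [[0, 0, 0], [0, 0, 0], [0, 0, 0], [0, 0, 0], [0, 0, 0], [0, 0, 0], [0, 0, 0], [0, 0, 0]], "slide": [[0.3, -0.99, 0], [0.3, -0.99, 0], [0.3, -0.99, 0], [0.3, -0.99, 0], [0.3, -0.99, 0], [0.31, -0.99, 0], [0.31, -0.99, 0.5], [0, 0, 0]], "hand": [-0.35, -0.35, -0.35, -0.35, -0.35, -0.35, -0.35, -0.35]}}

```text
time_s: 29.9
tool_pos: [0.4956, -0.1994, 0.0536]
orientation: [0.09, 0.996, -0.001, 0.001]
ft_force: [0.2, 0.2, 0.4]
gripper_width: 0.028
grip_force: 0.0
```

```bash
python3 - <<'E'
from h import *
o=st();o,im=snap('wrist','w8');tess('wrist',o,im)
plan([.4957,-.198,-.011])
E
```

```text
t 29.9 p [ 0.4956 -0.1994  0.0536] q [ 0.09   0.996 -0.001  0.001] F [0.2 0.2 0.4] w 0.028 g 0.0
[253. 201.] 495 413 mean [ 493.3 -197.4] rect [ 493.4 -197.5] [13.4 18. ] yaw -10.3
[486. 259.] 2331 319 mean [577.2 -24.1] rect [577.3 -24. ] [14.  18.8] yaw -10.8
turn [-0.02  0.03  0.  ] slide sum [0.035 0.012 3.25 ] n 4 row [0.009 0.003 0.812]
```

{"op": "arm_command", "data": {"angular": [[0, 0, 0], [0, 0, 0], [0, 0, 0], [0, 0, 0], [0, 0, 0], [0, 0, 0], [0, 0, 0], [0, 0, 0]], "slide": [[0.1, 0.07, 0.9], [0, 0, 0.9], [0, 0, 0.85], [0, 0, 0.4], [0, 0, 0.2], [0, 0, 0], [0, 0, 0], [0, 0, 0]], "hand": [-0.35, -0.35, -0.35, -0.35, -0.35, -0.35, -1, -1]}}

```text
time_s: 30.75
tool_pos: [0.4955, -0.1964, -0.0106]
orientation: [0.089, 0.996, -0.001, 0.002]
ft_force: [-0.3, 0.7, 4.5]
gripper_width: 0.0125
grip_force: 59.0
```

{"op": "arm_command", "data": {"angular": [[0, 0, 0], [0, 0, 0], [0, 0, 0], [0, 0, 0], [0, 0, 0], [0, 0, 0], [0, 0, 0]], "slide": [[0, 0, 0], [0, 0, 0], [0, 0, -0.5], [0, 0, -0.9], [0, 0, -0.9], [0, 0, -0.9], [0, 0, -0.7]], "hand": [-1, -1, -1, -1, -1, -1, -1]}}

```text
time_s: 31.45
tool_pos: [0.4948, -0.1962, 0.0682]
orientation: [0.089, 0.996, -0.001, 0.001]
ft_force: [-0.5, 0.9, 0.2]
gripper_width: 0.0126
grip_force: 59.2
```

```bash
python3 - <<'E'
from h import *
o=st();plan([.553,-.012,.065])
E
```

```text
t 31.45 p [ 0.4948 -0.1962  0.0682] q [ 0.089  0.996 -0.001  0.001] F [-0.5  0.9  0.2] w 0.0126 g 59.2
turn [-0.03  0.04  0.  ] slide sum [-1.23   9.579  0.161] n 10 row [-0.123  0.958  0.016]
```

{"op": "arm_command", "data": {"angular": [[0, 0, 0], [0, 0, 0], [0, 0, 0], [0, 0, 0], [0, 0, 0], [0, 0, 0], [0, 0, 0], [0, 0, 0]], "slide": [[-0.12, 0.96, 0], [-0.12, 0.96, 0], [-0.12, 0.96, 0], [-0.12, 0.96, 0], [-0.12, 0.96, 0], [-0.12, 0.96, 0], [-0.12, 0.96, 0], [-0.12, 0.96, 0]], "hand": [-1, -1, -1, -1, -1, -1, -1, -1]}}

```text
time_s: 32.25
tool_pos: [0.541, -0.0476, 0.067]
orientation: [0.089, 0.996, -0.001, 0.001]
ft_force: [-0.3, 0.1, -0.8]
gripper_width: 0.0127
grip_force: 59.2
```

{"op": "arm_command", "data": {"angular": [[0, 0, 0], [0, 0, 0], [0, 0, 0], [0, 0, 0], [0, 0, 0], [0, 0, 0], [0, 0, 0], [0, 0, 0]], "slide": [[-0.12, 0.96, 0], [-0.12, 0.96, 0], [0, 0, 0.9], [0, 0, 0.9], [0, 0, 0.7], [0, 0, 0.4], [0, 0, 0], [0, 0, 0]], "hand": [-1, -1, -1, -1, -1, -1, -1, -0.35]}}

```text
time_s: 33.05
tool_pos: [0.5529, -0.0116, 0.0088]
orientation: [0.089, 0.996, -0.001, 0.001]
ft_force: [0.7, 0.9, 0.2]
gripper_width: 0.026
grip_force: 0.0
```

{"op": "arm_command", "data": {"angular": [[0, 0, 0], [0, 0, 0], [0, 0, 0], [0, 0, 0], [0, 0, 0], [0, 0, 0], [0, 0, 0], [0, 0, 0]], "slide": [[0, 0, 0], [0, 0, -0.4], [0, 0, -1], [0, 0, -1], [0, 0, -1], [0, 0, -1], [0, 0, -1], [0, 0, -1]], "hand": [-0.35, -0.35, -0.35, -0.35, -0.35, -0.35, -0.35, -0.35]}}

```text
time_s: 33.85
tool_pos: [0.5524, -0.0112, 0.1382]
orientation: [0.089, 0.996, -0.001, 0.002]
ft_force: [-0.1, -0.4, -0.2]
gripper_width: 0.0281
grip_force: 0.0
```

{"op": "arm_command", "data": {"angular": [[0, 0, 0], [0, 0, 0], [0, 0, 0], [0, 0, 0], [0, 0, 0]], "slide": [[0, 0, -1], [0, 0, -1], [0, 0, -1], [0, 0, -0.8], [0, 0, 0]], "hand": [0.2, 0.2, 0.2, 0.2, 0.2]}}

```text
time_s: 34.35
tool_pos: [0.553, -0.0112, 0.2152]
orientation: [0.089, 0.996, -0.001, 0.004]
ft_force: [-0.0, -0.1, 0.2]
gripper_width: 0.0516
grip_force: 0.0
```

```bash
python3 - <<'E'
from h import *
np.set_printoptions(precision=4,suppress=True)
o=st();o,im=snap('wrist','w9');tess('wrist',o,im)
h=cv2.cvtColor(im,cv2.COLOR_RGB2HSV).astype(int)
for t in blobs((h[...,1]>110)&(h[...,0]<15),40): print('red',t[0],t[1],plane('wrist',[t[0]],.015,o)[0])
plan([.45,.27,.21],0)
E
```

```text
t 34.35 p [ 0.553  -0.0112  0.2152] q [ 0.089  0.996 -0.001  0.004] F [-0.  -0.1  0.2] w 0.0516 g 0.0
[258. 181.] 927 121 mean [577.  -24.6] rect [577.  -24.9] [12.5 18.6] yaw -10.3
[386. 255.] 453 357 mean [720.7 165.2] rect [724.9 163.3] [31.5 40.3] yaw -82.3
[452. 274.] 401 332 mean [774.2 267.2] rect [774.6 267.3] [47.1 19.7] yaw 7.8
red [497.8067  56.74  ] 150 [0.4689 0.3241 0.015 ]
red [252.5887 152.7419] 124 [ 0.5353 -0.006   0.015 ]
red [279.1163 158.9922] 129 [0.5502 0.0285 0.015 ]
red [234.9565 170.0174] 115 [ 0.5546 -0.0345  0.015 ]
red [288.4365 187.2143] 126 [0.5924 0.0355 0.015 ]
red [231.5868 200.0248] 121 [ 0.5969 -0.0477  0.015 ]
red [264.5447 212.1789] 123 [ 0.6235 -0.0041  0.015 ]
red [449.2368 247.6579] 190 [0.7308 0.2651 0.015 ]
red [403.6176 374.6471] 102 [0.9736 0.1911 0.015 ]
turn [-0.03  0.06 -2.55] slide sum [ 5.122 14.056  0.17 ] n 15 row [0.341 0.937 0.011]
```

View pics/w9.png

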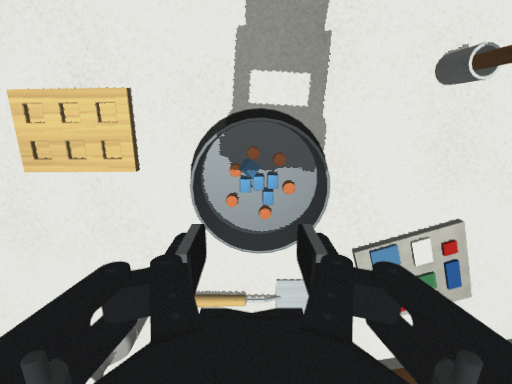

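All five tesserae are among the beads and the tray is empty. Next I'll go above the stick.

{"op": "arm_command", "data": {"angular": [[0, 0, -0.85], [0, 0, -0.85], [0, 0, -0.85], [0, 0, 0], [0, 0, 0], [0, 0, 0], [0, 0, 0], [0, 0, 0]], "slide": [[0, 0, 0], [0, 0, 0], [0, 0, 0], [0.4, 0.93, 0], [0.4, 0.93, 0], [0.4, 0.93, 0], [0.4, 0.93, 0], [0.4, 0.93, 0]], "hand": [0.2, 0.2, 0.2, 0.2, 0.2, 0.2, 0.2, 0.2]}}

```text
time_s: 35.2
tool_pos: [0.5113, 0.0826, 0.2111]
orientation: [0.0, 1.0, -0.001, 0.0]
ft_force: [1.2, -0.4, -0.0]
gripper_width: 0.0512
grip_force: 0.0
```

{"op": "arm_command", "data": {"angular": [[0, 0, 0], [0, 0, 0], [0, 0, 0], [0, 0, 0], [0, 0, 0], [0, 0, 0], [0, 0, 0], [0, 0, 0]], "slide": [[0.4, 0.93, 0], [0.4, 0.93, 0], [0.4, 0.93, 0], [0.4, 0.93, 0], [0.4, 0.93, 0], [0.4, 0.93, 0], [0.4, 0.93, 0], [0, 0, 0]], "hand": [0.2, 0.2, 0.2, 0.2, 0.2, 0.2, 0.2, 0.2]}}

```text
time_s: 36.0
tool_pos: [0.455, 0.2135, 0.2109]
orientation: [-0.001, 1.0, -0.001, 0.0]
ft_force: [-0.0, 0.7, -0.2]
gripper_width: 0.0512
grip_force: 0.0
```

```bash
python3 - <<'E'
from h import *
o=st();o,im=snap('wrist','w10')
E
```

```text
t 36.0 p [0.455  0.2135 0.2109] q [-0.001  1.    -0.001  0.   ] F [-0.   0.7 -0.2] w 0.0512 g 0.0
```

View pics/w10.png

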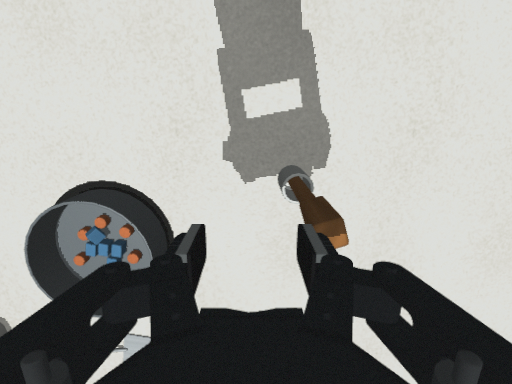

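{"op": "arm_command", "data": {"angular": [[0, 0, 0], [0, 0, 0], [0, 0, 0], [0, 0, 0]], "slide": [[-0.9, 0.9, 0], [-0.9, 0.9, 0], [-0.4, 0.4, 0], [0, 0, 0]], "hand": [1, 1, 1, 1]}}

```text
time_s: 36.45
tool_pos: [0.5009, 0.2558, 0.2107]
orientation: [0.0, 1.0, -0.001, 0.0]
ft_force: [-0.4, 0.7, 0.6]
gripper_width: 0.0856
grip_force: 0.0
```

```bash
python3 - <<'E'
from h import *
o=st();o,im=snap('wrist','w11')
c=np.clip(im[110:260,160:360,::-1].astype(int)*1.5,0,255).astype(np.uint8)
cv2.imwrite('pics/z11.png',cv2.resize(c,None,fx=4,fy=4,interpolation=2))
E
```

```text
t 36.45 p [0.5009 0.2558 0.2107] q [ 0.     1.    -0.001  0.   ] F [-0.4  0.7  0.6] w 0.0856 g 0.0
```

View pics/z11.png

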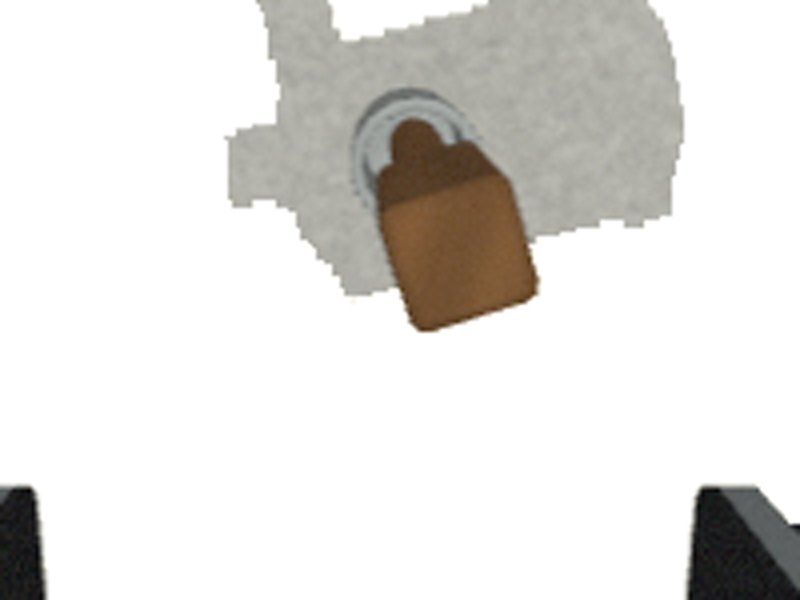

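The crop shows the handle's top-face corners at about (255.5,162.5), (286.8,153.8), (294.5,182.5) and (264.5,192.5) px, and the pot rim centre near (265,148.5).

```bash
python3 - <<'E'
from h import *
np.set_printoptions(precision=4,suppress=True)
import json
o=manip.get_obs()
C=np.array([[382,210],[507,175],[538,290],[418,330]])/4+[160,110]
P=plane('wrist',C,.199,o);print(P,P.mean(0));d=np.diff(np.vstack([P,P[:1]]),axis=0);print(np.linalg.norm(d,axis=1),np.degrees(np.arctan2(d[:,1],d[:,0])))
print('pot',plane('wrist',[[265,148.6]],.06,o))
tc=P.mean(0)
# line of the stick: sees top view pixel check
print(proj('top',[tc]),proj('scene',[tc]))
# pot rim in top/scene for candidates
for q in ([.472,.268,.06],plane('wrist',[[265,148.6]],.06,o)[0]): print(proj('top',[q]),proj('scene',[q]))
print('scene pot bottom centre',proj('scene',[[.472,.268,0]]))
E
```

```text
[[0.4637 0.2588 0.199 ]
 [0.4577 0.2799 0.199 ]
 [0.4777 0.286  0.199 ]
 [0.4849 0.2652 0.199 ]] [0.471  0.2725 0.199 ]
[0.0219 0.0209 0.022  0.0222] [ 105.7975   16.8781  -70.8219 -163.2249]
pot [[0.4695 0.2719 0.06  ]]
[[115.5734 250.4924]] [[265.8569  90.1608]]
[[138.7202 253.2976]] [[263.8964 130.391 ]]
[[137.0866 254.4077]] [[263.8113 129.3062]]
scene pot bottom centre [[263.3375 145.3127]]
```

```bash
python3 - <<'E'
from h import *
plan([.4705,.2722,.2],16.5)
E
```

```text
turn [-0.03  0.   -4.13] slide sum [1.192 1.23  0.542] n 2 row [0.596 0.615 0.271]
```

{"op": "arm_command", "data": {"angular": [[0, 0, -0.83], [0, 0, -0.83], [0, 0, -0.83], [0, 0, -0.83], [0, 0, -0.81], [0, 0, 0], [0, 0, 0], [0, 0, 0]], "slide": [[0, 0, 0], [0, 0, 0], [0, 0, 0], [0, 0, 0], [0, 0, 0], [0.6, 0.62, 0], [0.59, 0.61, 0], [0, 0, 0]], "hand": [0.2, 0.2, 0.2, 0.2, 0.2, 0.2, 0.2, 0.2]}}

```text
time_s: 37.3
tool_pos: [0.4681, 0.274, 0.212]
orientation: [-0.144, 0.99, -0.001, 0.001]
ft_force: [-0.0, 0.5, 0.0]
gripper_width: 0.0515
grip_force: 0.0
```

```bash
python3 - <<'E'
from h import *
o=st();o,im=snap('wrist','w12')
h=cv2.cvtColor(im,cv2.COLOR_RGB2HSV).astype(int)
m=(h[...,1]>110)&(h[...,0]<20)&(h[...,2]>95);ys,xs=np.nonzero(m[100:300,180:330]);print(len(xs))
b=max(blobs(m,100),key=lambda t:t[1]);print(b[0],b[1])
P=plane('wrist',np.argwhere(b[2])[:,::-1],.199,o)[:,:2]*1000;r=cv2.minAreaRect(P.astype(np.float32));print(r,P.mean(0))
c=np.clip(im[120:270,160:360,::-1].astype(int)*1.5,0,255).astype(np.uint8)
cv2.imwrite('pics/z12.png',cv2.resize(c,None,fx=4,fy=4,interpolation=2))
plan([.4705,.2722,.118],16.5)
E
```

```text
t 37.3 p [0.4681 0.274  0.212 ] q [-0.144  0.99  -0.001  0.001] F [-0.   0.5  0. ] w 0.0515 g 0.0
0
[130.07168459 346.58422939] 279
((613.6112670898438, 212.48565673828125), (14.151395797729492, 22.79640007019043), 8.01151180267334) [613.10919906 210.41624049]
turn [-0.03  0.02  0.01] slide sum [-0.046 -0.084  4.7  ] n 5 row [-0.009 -0.017  0.94 ]
```

View pics/z12.png

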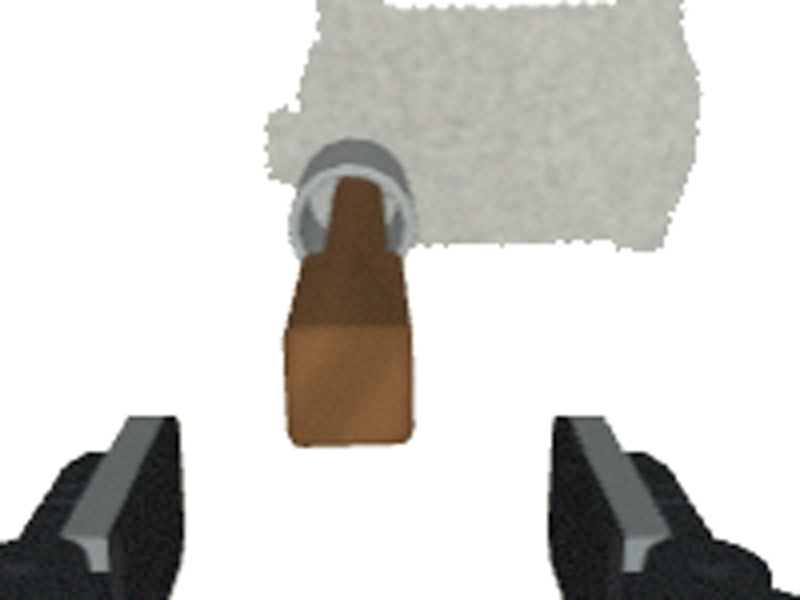

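```bash
python3 - <<'E'
from h import *
np.set_printoptions(precision=4,suppress=True)
o=manip.get_obs()
f=lambda *c:np.array(c)/4+[160,120]
P=plane('wrist',f([288,325],[412,325],[413,444],[290,444]),.199,o);print(P.mean(0),np.linalg.norm(np.diff(P,axis=0),axis=1))
print('pot',plane('wrist',f([352,222]),.06,o), 'rim L/R',plane('wrist',f([291,222],[415,222]),.06,o))
print('handle bottom corners z.14',plane('wrist',f([303,257],[404,257]),.14,o))
t=P.mean(0);plan([t[0],t[1],.118],16.5)
E
```

```text
[0.4725 0.2725 0.199 ] [0.0221 0.0229 0.0226]
pot [[0.4724 0.2707 0.06  ]] rim L/R [[0.4777 0.2528 0.06  ]
 [0.4669 0.2891 0.06  ]]
handle bottom corners z.14 [[0.4669 0.2584 0.14  ]
 [0.4602 0.2808 0.14  ]]
turn [-0.03  0.02  0.01] slide sum [-0.147 -0.099  4.7  ] n 5 row [-0.029 -0.02   0.94 ]
```

The handle is now square to the jaws, its top centre at px (247.5,216) and the pot rim at (248,175). Both are upright around (0.472, 0.272). Descend and grip.

{"op": "arm_command", "data": {"angular": [[0, 0, 0], [0, 0, 0], [0, 0, 0], [0, 0, 0], [0, 0, 0], [0, 0, 0], [0, 0, 0], [0, 0, 0]], "slide": [[-0.12, -0.1, 0.5], [0, 0, 0.9], [0, 0, 0.9], [0, 0, 0.9], [0, 0, 0.9], [0, 0, 0.4], [0, 0, 0.2], [0, 0, 0]], "hand": [0.2, 0.2, 0.2, 0.2, 0.2, 0.2, 0.2, 0.2]}}

```text
time_s: 38.15
tool_pos: [0.4736, 0.2714, 0.1174]
orientation: [-0.143, 0.99, -0.001, 0.001]
ft_force: [0.3, 0.0, -0.3]
gripper_width: 0.0512
grip_force: 0.0
```

{"op": "arm_command", "data": {"angular": [[0, 0, 0], [0, 0, 0], [0, 0, 0], [0, 0, 0], [0, 0, 0], [0, 0, 0]], "slide": [[0, 0, 0], [0, 0, 0], [0, 0, 0], [0, 0, 0], [0, 0, 0], [0, 0, -0.2]], "hand": [-1, -1, -1, -1, -1, -1]}}

```text
time_s: 38.75
tool_pos: [0.4731, 0.2714, 0.1213]
orientation: [-0.144, 0.99, -0.001, 0.0]
ft_force: [0.3, 0.2, -1.8]
gripper_width: 0.0234
grip_force: 58.7
```

```bash
python3 - <<'E'
from h import *
st();plan([.616,.025,.205],0,frm=[.4728,.2718,.205])
E
```

```text
t 38.75 p [0.4731 0.2714 0.1213] q [-0.144  0.99  -0.001  0.   ] F [ 0.3  0.2 -1.8] w 0.0234 g 58.7
turn [-0.03  0.01  4.13] slide sum [ -7.16 -12.34   0.  ] n 13 row [-0.551 -0.949  0.   ]
```

{"op": "arm_command", "data": {"angular": [[0, 0, 0], [0, 0, 0], [0, 0, 0], [0, 0, 0], [0, 0, 0], [0, 0, 0.69], [0, 0, 0.69], [0, 0, 0.69]], "slide": [[0, 0, -0.6], [0, 0, -0.9], [0, 0, -0.9], [0, 0, -0.9], [0, 0, -0.9], [0, 0, 0], [0, 0, 0], [0, 0, 0]], "hand": [-1, -1, -1, -1, -1, -1, -1, -1]}}

```text
time_s: 39.55
tool_pos: [0.4732, 0.2717, 0.2063]
orientation: [-0.071, 0.997, -0.001, 0.001]
ft_force: [0.2, -0.1, -0.8]
gripper_width: 0.023
grip_force: 58.7
```

{"op": "arm_command", "data": {"angular": [[0, 0, 0.69], [0, 0, 0.69], [0, 0, 0.68], [0, 0, 0], [0, 0, 0], [0, 0, 0], [0, 0, 0], [0, 0, 0]], "slide": [[0, 0, 0], [0, 0, 0], [0, 0, 0], [-0.55, -0.95, 0], [-0.55, -0.95, 0], [-0.55, -0.95, 0], [-0.55, -0.95, 0], [-0.55, -0.95, 0]], "hand": [-1, -1, -1, -1, -1, -1, -1, -1]}}

```text
time_s: 40.35
tool_pos: [0.5286, 0.1759, 0.2065]
orientation: [0.0, 1.0, -0.001, 0.001]
ft_force: [1.0, 0.1, -1.0]
gripper_width: 0.0234
grip_force: 58.8
```

{"op": "arm_command", "data": {"angular": [[0, 0, 0], [0, 0, 0], [0, 0, 0], [0, 0, 0], [0, 0, 0], [0, 0, 0], [0, 0, 0], [0, 0, 0]], "slide": [[-0.55, -0.95, 0], [-0.55, -0.95, 0], [-0.55, -0.95, 0], [-0.55, -0.95, 0], [-0.55, -0.95, 0], [-0.55, -0.95, 0], [-0.55, -0.95, 0], [-0.55, -0.95, 0]], "hand": [-1, -1, -1, -1, -1, -1, -1, -1]}}

```text
time_s: 41.15
tool_pos: [0.6165, 0.0239, 0.2069]
orientation: [0.0, 1.0, -0.001, 0.001]
ft_force: [-0.3, 1.0, -0.6]
gripper_width: 0.0234
grip_force: 58.8
```

```bash
python3 - <<'E'
from h import *
o=st();plan([.616,.025,.126],0)
_,a=snap('scene','s13');_,b=snap('top','t13')
p=o['tool_pos']
for z in(.09,.23,.29): print(z,proj('scene',[[p[0],p[1],z]]),proj('top',[[p[0],p[1],z]]))
print('tub centre rim',proj('scene',[[.578,-.005,.06]]),proj('top',[[.578,-.005,.06]]))
f=lambda im:cv2.resize(np.clip(im[:,:,::-1].astype(int)*1.6,0,255).astype(np.uint8),None,fx=2.6,fy=2.6)
cv2.imwrite('pics/z13.png',np.hstack([f(a[110:270,190:340]),f(b[110:270,190:340])]))
E
```

```text
t 41.15 p [0.6165 0.0239 0.2069] q [ 0.     1.    -0.001  0.001] F [-0.3  1.  -0.6] w 0.0234 g 58.8
turn [-0.03  0.03 -0.  ] slide sum [0.026 0.057 4.046] n 5 row [0.005 0.011 0.809]
0.09 [[266.63181065 200.94787858]] [[239.15212894 186.69315165]]
0.23 [[268.7234835 161.2342688]] [[237.22731854 170.45860816]]
0.29 [[269.77322241 141.32775424]] [[236.15685408 161.41675449]]
tub centre rim [[246.98213242 210.08674701]] [[251.99724976 204.535286  ]]
```

View pics/z13.png

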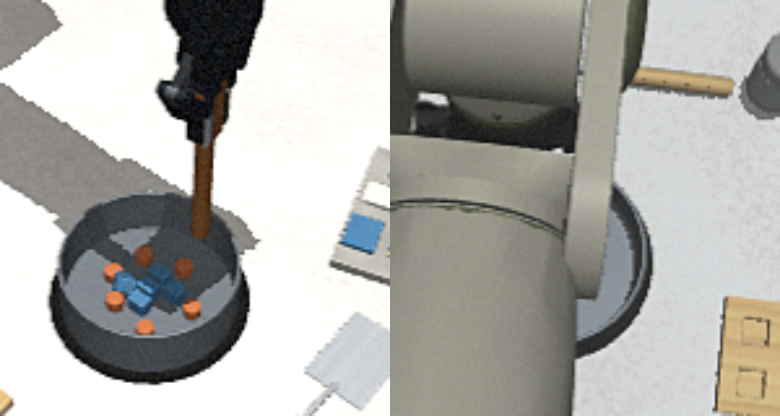

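The scene crop shows the stick's lower end at px (267,200), exactly where an upright stick should be. Lower it in the gap between the beads and start the stirring.

{"op": "arm_command", "data": {"angular": [[0, 0, 0], [0, 0, 0], [0, 0, 0], [0, 0, 0], [0, 0, 0], [0, 0, 0], [0, 0, 0]], "slide": [[0.02, 0.05, 0.8], [0, 0, 0.8], [0, 0, 0.8], [0, 0, 0.7], [0, 0, 0.5], [0, 0, 0.4], [0, 0, 0.05]], "hand": [-1, -1, -1, -1, -1, -1, -1]}}

```text
time_s: 41.95
tool_pos: [0.6156, 0.0258, 0.1247]
orientation: [-0.0, 1.0, -0.001, 0.0]
ft_force: [-0.1, 0.2, -0.6]
gripper_width: 0.0233
grip_force: 59.0
```

{"op": "arm_command", "data": {"angular": [[0, 0, 0], [0, 0, 0], [0, 0, 0], [0, 0, 0]], "slide": [[-0.2, -0.4, 0], [-0.05, -0.45, 0], [0.05, -0.35, 0], [0.1, -0.3, 0]], "hand": [-1, -1, -1, -1]}}

```text
time_s: 42.35
tool_pos: [0.6181, -0.0055, 0.1256]
orientation: [0.0, 1.0, -0.001, 0.001]
ft_force: [-0.1, -0.2, -1.4]
gripper_width: 0.0234
grip_force: 59.0
```

{"op": "arm_command", "data": {"angular": [[0, 0, 0], [0, 0, 0], [0, 0, 0], [0, 0, 0], [0, 0, 0], [0, 0, 0], [0, 0, 0], [0, 0, 0]], "slide": [[0.04, -0.39, 0], [0.11, -0.38, 0], [0.19, -0.35, 0], [0.25, -0.3, 0], [0.3, -0.25, 0], [0.35, -0.19, 0], [0.38, -0.11, 0], [0.39, -0.04, 0]], "hand": [-1, -1, -1, -1, -1, -1, -1, -1]}}

```text
time_s: 43.15
tool_pos: [0.5771, -0.0448, 0.1254]
orientation: [0.0, 1.0, -0.001, 0.001]
ft_force: [0.1, 0.5, -1.9]
gripper_width: 0.0232
grip_force: 59.0
```

Forces are tiny. I'll finish turn 1 and go on to turn 2.

{"op": "arm_command", "data": {"angular": [[0, 0, 0], [0, 0, 0], [0, 0, 0], [0, 0, 0], [0, 0, 0], [0, 0, 0], [0, 0, 0], [0, 0, 0]], "slide": [[0.39, 0.04, 0], [0.38, 0.11, 0], [0.35, 0.19, 0], [0.3, 0.25, 0], [0.25, 0.3, 0], [0.19, 0.35, 0], [0.11, 0.38, 0], [0.04, 0.39, 0]], "hand": [-1, -1, -1, -1, -1, -1, -1, -1]}}

```text
time_s: 43.95
tool_pos: [0.5375, -0.0037, 0.1252]
orientation: [-0.0, 1.0, -0.001, 0.001]
ft_force: [-1.0, -0.4, -1.6]
gripper_width: 0.0233
grip_force: 59.0
```

{"op": "arm_command", "data": {"angular": [[0, 0, 0], [0, 0, 0], [0, 0, 0], [0, 0, 0], [0, 0, 0], [0, 0, 0], [0, 0, 0], [0, 0, 0]], "slide": [[-0.04, 0.39, 0], [-0.11, 0.38, 0], [-0.19, 0.35, 0], [-0.25, 0.3, 0], [-0.3, 0.25, 0], [-0.35, 0.19, 0], [-0.38, 0.11, 0], [-0.39, 0.04, 0]], "hand": [-1, -1, -1, -1, -1, -1, -1, -1]}}

```text
time_s: 44.75
tool_pos: [0.5785, 0.0359, 0.1251]
orientation: [0.0, 1.0, -0.001, 0.001]
ft_force: [-0.5, 0.5, -0.6]
gripper_width: 0.0236
grip_force: 58.9
```

{"op": "arm_command", "data": {"angular": [[0, 0, 0], [0, 0, 0], [0, 0, 0], [0, 0, 0], [0, 0, 0], [0, 0, 0], [0, 0, 0], [0, 0, 0]], "slide": [[-0.39, -0.04, 0], [-0.38, -0.11, 0], [-0.35, -0.19, 0], [-0.3, -0.25, 0], [-0.25, -0.3, 0], [-0.19, -0.35, 0], [-0.11, -0.38, 0], [-0.04, -0.39, 0]], "hand": [-1, -1, -1, -1, -1, -1, -1, -1]}}

```text
time_s: 45.55
tool_pos: [0.6175, -0.0043, 0.1252]
orientation: [0.0, 1.0, 0.0, 0.0]
ft_force: [-4.7, 9.8, 1.8]
gripper_width: 0.0234
grip_force: 60.2
```

{"op": "arm_command", "data": {"angular": [[0, 0, 0], [0, 0, 0], [0, 0, 0], [0, 0, 0], [0, 0, 0], [0, 0, 0], [0, 0, 0], [0, 0, 0]], "slide": [[0.04, -0.39, 0], [0.11, -0.38, 0], [0.19, -0.35, 0], [0.25, -0.3, 0], [0.3, -0.25, 0], [0.35, -0.19, 0], [0.38, -0.11, 0], [0.39, -0.04, 0]], "hand": [-1, -1, -1, -1, -1, -1, -1, -1]}}

```text
time_s: 46.35
tool_pos: [0.5773, -0.045, 0.1255]
orientation: [0.0, 1.0, -0.001, 0.001]
ft_force: [-0.5, -0.3, -1.4]
gripper_width: 0.0234
grip_force: 59.8
```

{"op": "arm_command", "data": {"angular": [[0, 0, 0], [0, 0, 0], [0, 0, 0], [0, 0, 0], [0, 0, 0], [0, 0, 0], [0, 0, 0], [0, 0, 0]], "slide": [[0.39, 0.04, 0], [0.38, 0.11, 0], [0.35, 0.19, 0], [0.3, 0.25, 0], [0.25, 0.3, 0], [0.19, 0.35, 0], [0.11, 0.38, 0], [0.04, 0.39, 0]], "hand": [-1, -1, -1, -1, -1, -1, -1, -1]}}

```text
time_s: 47.15
tool_pos: [0.5386, -0.0046, 0.1258]
orientation: [-0.0, 1.0, -0.002, 0.003]
ft_force: [4.5, -5.3, 0.7]
gripper_width: 0.023
grip_force: 60.2
```

{"op": "arm_command", "data": {"angular": [[0, 0, 0], [0, 0, 0], [0, 0, 0], [0, 0, 0], [0, 0, 0], [0, 0, 0], [0, 0, 0], [0, 0, 0]], "slide": [[-0.04, 0.39, 0], [-0.11, 0.38, 0], [-0.19, 0.35, 0], [-0.25, 0.3, 0], [-0.3, 0.25, 0], [-0.35, 0.19, 0], [-0.38, 0.11, 0], [-0.39, 0.04, 0]], "hand": [-1, -1, -1, -1, -1, -1, -1, -1]}}

```text
time_s: 47.95
tool_pos: [0.5783, 0.0361, 0.1249]
orientation: [-0.0, 1.0, -0.001, 0.001]
ft_force: [-0.2, 1.1, -1.5]
gripper_width: 0.0233
grip_force: 59.8
```

```bash
python3 - <<'E'
from h import *
np.set_printoptions(precision=1,suppress=True)
o=st();o,im=snap('scene','s14')
h=cv2.cvtColor(im,cv2.COLOR_RGB2HSV).astype(int)
box=np.zeros(h.shape[:2],bool);box[170:265,200:300]=1
for nm,m in(('red',(h[...,1]>110)&(h[...,0]<15)),('blue',(h[...,0]>95)&(h[...,0]<125)&(h[...,1]>90))):
  for t in blobs(m&box,8): print(nm,t[0],t[1],plane('scene',[t[0]],.014)[0,:2]*1000-[578,-5])
E
```

```text
t 47.95 p [0.6 0.  0.1] q [-0.  1. -0.  0.] F [-0.2  1.1 -1.5] w 0.0233 g 59.8
red [259.6 173.4] 16 [-53.4 158.1]
red [255.  197.8] 156 [-20.6  76. ]
red [243.3 199.5] 31 [-44.5  55.1]
red [232.2 201.4] 35 [-66.2  34.6]
red [269.5 216.8] 41 [43.1 41. ]
red [238.1 236. ] 16 [  4.6 -50.9]
blue [237.8 204.1] 58 [-48.8  34.5]
blue [246.7 220.1] 66 [-2.1  1.9]
blue [247.7 234.4] 82 [ 22.7 -34.5]
```

{"op": "arm_command", "data": {"angular": [[0, 0, 0], [0, 0, 0], [0, 0, 0], [0, 0, 0], [0, 0, 0], [0, 0, 0], [0, 0, 0], [0, 0, 0]], "slide": [[-0.39, -0.04, 0], [-0.38, -0.11, 0], [-0.35, -0.19, 0], [-0.3, -0.25, 0], [-0.25, -0.3, 0], [-0.19, -0.35, 0], [-0.11, -0.38, 0], [-0.04, -0.39, 0]], "hand": [-1, -1, -1, -1, -1, -1, -1, -1]}}

```text
time_s: 48.8
tool_pos: [0.6181, -0.0053, 0.1253]
orientation: [0.0, 1.0, -0.001, 0.001]
ft_force: [0.1, -0.2, -1.3]
gripper_width: 0.0234
grip_force: 59.8
```

{"op": "arm_command", "data": {"angular": [[0, 0, 0], [0, 0, 0], [0, 0, 0], [0, 0, 0], [0, 0, 0], [0, 0, 0], [0, 0, 0], [0, 0, 0]], "slide": [[0.04, -0.39, 0], [0.11, -0.38, 0], [0.19, -0.35, 0], [0.25, -0.3, 0], [0.3, -0.25, 0], [0.35, -0.19, 0], [0.38, -0.11, 0], [0.39, -0.04, 0]], "hand": [-1, -1, -1, -1, -1, -1, -1, -1]}}

```text
time_s: 49.6
tool_pos: [0.5777, -0.0429, 0.1258]
orientation: [0.0, 1.0, 0.001, 0.002]
ft_force: [2.1, 9.4, 2.0]
gripper_width: 0.0239
grip_force: 60.5
```

{"op": "arm_command", "data": {"angular": [[0, 0, 0], [0, 0, 0], [0, 0, 0], [0, 0, 0], [0, 0, 0], [0, 0, 0], [0, 0, 0], [0, 0, 0]], "slide": [[0.39, 0.04, 0], [0.38, 0.11, 0], [0.35, 0.19, 0], [0.3, 0.25, 0], [0.25, 0.3, 0], [0.19, 0.35, 0], [0.11, 0.38, 0], [0.04, 0.39, 0]], "hand": [-1, -1, -1, -1, -1, -1, -1, -1]}}

```text
time_s: 50.4
tool_pos: [0.5375, -0.0037, 0.1252]
orientation: [0.0, 1.0, -0.001, 0.001]
ft_force: [0.3, -0.0, -1.4]
gripper_width: 0.0233
grip_force: 60.2
```

{"op": "arm_command", "data": {"angular": [[0, 0, 0], [0, 0, 0], [0, 0, 0], [0, 0, 0], [0, 0, 0], [0, 0, 0], [0, 0, 0], [0, 0, 0]], "slide": [[-0.04, 0.39, 0], [-0.11, 0.38, 0], [-0.19, 0.35, 0], [-0.25, 0.3, 0], [-0.3, 0.25, 0], [-0.35, 0.19, 0], [-0.38, 0.11, 0], [-0.39, 0.04, 0]], "hand": [-1, -1, -1, -1, -1, -1, -1, -1]}}

```text
time_s: 51.2
tool_pos: [0.5786, 0.0361, 0.1253]
orientation: [0.0, 1.0, -0.001, 0.001]
ft_force: [-0.4, 0.5, -0.6]
gripper_width: 0.0237
grip_force: 60.7
```

{"op": "arm_command", "data": {"angular": [[0, 0, 0], [0, 0, 0], [0, 0, 0], [0, 0, 0], [0, 0, 0], [0, 0, 0], [0, 0, 0], [0, 0, 0]], "slide": [[-0.39, -0.04, 0], [-0.38, -0.11, 0], [-0.35, -0.19, 0], [-0.3, -0.25, 0], [-0.25, -0.3, 0], [-0.19, -0.35, 0], [-0.11, -0.38, 0], [-0.04, -0.39, 0]], "hand": [-1, -1, -1, -1, -1, -1, -1, -1]}}

```text
time_s: 52.0
tool_pos: [0.6181, -0.0053, 0.1253]
orientation: [0.0, 1.0, -0.001, 0.001]
ft_force: [-0.6, 0.2, -1.3]
gripper_width: 0.0231
grip_force: 60.7
```

{"op": "arm_command", "data": {"angular": [[0, 0, 0], [0, 0, 0], [0, 0, 0], [0, 0, 0], [0, 0, 0], [0, 0, 0], [0, 0, 0], [0, 0, 0]], "slide": [[0, 0, -0.3], [0, 0, -0.5], [0, 0, -0.7], [0, 0, -0.7], [0, 0, -0.7], [0, 0, -0.7], [0, 0, -0.5], [0, 0, 0]], "hand": [-1, -1, -1, -1, -1, -1, -1, -1]}}

```text
time_s: 52.8
tool_pos: [0.6184, -0.0042, 0.2093]
orientation: [-0.0, 1.0, -0.001, 0.003]
ft_force: [-0.1, -0.3, -0.4]
gripper_width: 0.0238
grip_force: 60.7
```

```bash
python3 - <<'E'
from h import *
np.set_printoptions(precision=3,suppress=True)
o=st();_,a=snap('scene','s15');p=o['tool_pos']
for z in(.092,.095,.23): print(z,proj('scene',[[p[0],p[1],z]]))
f=lambda im:cv2.resize(np.clip(im[:,:,::-1].astype(int)*1.6,0,255).astype(np.uint8),None,fx=4,fy=4)
cv2.imwrite('pics/z15.png',f(a[130:275,195:345]))
plan([.4731,.2714,.209],16.5)
E
```

```text
t 52.8 p [ 0.618 -0.004  0.209] q [-0.     1.    -0.001  0.003] F [-0.1 -0.3 -0.4] w 0.0238 g 60.7
0.092 [[261.631 208.632]]
0.095 [[261.661 207.87 ]]
0.23 [[263.162 169.695]]
turn [-0.03  0.04 -4.12] slide sum [ 3.033 15.267 -0.048] n 16 row [ 0.19   0.954 -0.003]
```

View pics/z15.png

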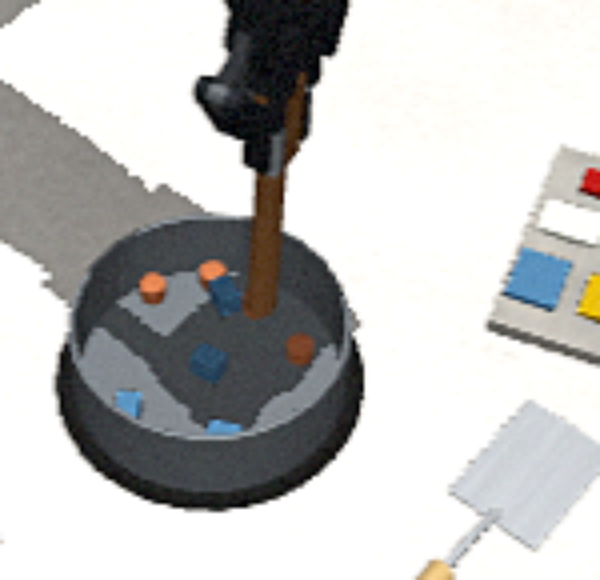

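The pieces are shifted and mixed. The stick end at px (260,208) is within about 3 mm of the TCP line, so I'll carry it back over the pot.

{"op": "arm_command", "data": {"angular": [[0, 0, -0.83], [0, 0, -0.83], [0, 0, -0.83], [0, 0, -0.83], [0, 0, -0.81], [0, 0, 0], [0, 0, 0], [0, 0, 0]], "slide": [[0, 0, 0], [0, 0, 0], [0, 0, 0], [0, 0, 0], [0, 0, 0], [0.19, 0.95, 0], [0.19, 0.95, 0], [0.19, 0.95, 0]], "hand": [-1, -1, -1, -1, -1, -1, -1, -1]}}

```text
time_s: 53.65
tool_pos: [0.5898, 0.0483, 0.2067]
orientation: [-0.144, 0.99, -0.001, 0.0]
ft_force: [0.7, 0.3, -1.1]
gripper_width: 0.0237
grip_force: 60.6
```

{"op": "arm_command", "data": {"angular": [[0, 0, 0], [0, 0, 0], [0, 0, 0], [0, 0, 0], [0, 0, 0], [0, 0, 0], [0, 0, 0], [0, 0, 0]], "slide": [[0.19, 0.95, 0], [0.19, 0.95, 0], [0.19, 0.95, 0], [0.19, 0.95, 0], [0.19, 0.95, 0], [0.19, 0.95, 0], [0.19, 0.95, 0], [0.19, 0.95, 0]], "hand": [-1, -1, -1, -1, -1, -1, -1, -1]}}

```text
time_s: 54.45
tool_pos: [0.5174, 0.1856, 0.2069]
orientation: [-0.144, 0.99, -0.001, 0.001]
ft_force: [0.6, 0.1, -1.0]
gripper_width: 0.0232
grip_force: 60.6
```

{"op": "arm_command", "data": {"angular": [[0, 0, 0], [0, 0, 0], [0, 0, 0], [0, 0, 0], [0, 0, 0], [0, 0, 0]], "slide": [[0.19, 0.95, 0], [0.19, 0.95, 0], [0.19, 0.95, 0], [0.19, 0.96, 0], [0.19, 0.96, 0], [0, 0, 0]], "hand": [-1, -1, -1, -1, -1, -1]}}

```text
time_s: 55.05
tool_pos: [0.4715, 0.2724, 0.2067]
orientation: [-0.145, 0.989, -0.001, 0.001]
ft_force: [0.0, -0.2, -0.1]
gripper_width: 0.0232
grip_force: 60.8
```

```bash
python3 - <<'E'
from h import *
np.set_printoptions(precision=3,suppress=True)
o=st();_,a=snap('scene','s16');_,b=snap('wrist','w16');p=o['tool_pos']
print('scene end',proj('scene',[[p[0],p[1],.097]]),'wrist end',proj('wrist',[[p[0],p[1],.097]],o),'pot',proj('wrist',[[.472,.271,.06]],o),proj('scene',[[.472,.271,.06]]))
h=cv2.cvtColor(a,cv2.COLOR_RGB2HSV).astype(int)
for r in range(100,136,3): 
    x=np.nonzero((h[r,240:290,1]>100)&(h[r,240:290,0]<25))[0]; print(r,(x.min()+240,x.max()+240) if len(x) else None,end=' ')
plan([.4735,.272,.209],16.5)
f=lambda im:cv2.resize(np.clip(im[:,:,::-1].astype(int)*1.6,0,255).astype(np.uint8),None,fx=4,fy=4)
cv2.imwrite('pics/z16.png',f(a[60:160,210:320]))
E
```

```text
t 55.05 p [0.471 0.272 0.207] q [-0.145  0.989 -0.001  0.001] F [ 0.  -0.2 -0.1] w 0.0232 g 60.8
scene end [[264.865 119.674]] wrist end [[250.832 181.704]] pot [[249.694 174.692]] [[264.406 129.783]]
100 (np.int64(262), np.int64(267)) 103 (np.int64(262), np.int64(266)) 106 (np.int64(262), np.int64(266)) 109 (np.int64(262), np.int64(266)) 112 (np.int64(262), np.int64(266)) 115 (np.int64(261), np.int64(266)) 118 (np.int64(261), np.int64(265)) 121 (np.int64(262), np.int64(263)) 124 None 127 None 130 None 133 None turn [-0.04  0.02  0.02] slide sum [-0.059  0.056 -0.116] n 1 row [-0.059  0.056 -0.116]
```

View pics/z16.png

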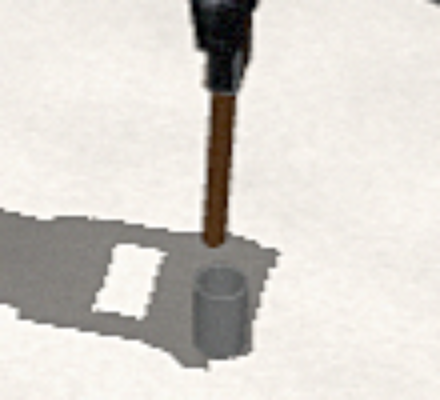

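The stick end at px (263,120) is about 4 mm left of the pot axis (265), so I'll shift and lower it.

{"op": "arm_command", "data": {"angular": [[0, 0, 0], [0, 0, 0], [0, 0, 0], [0, 0, 0], [0, 0, 0], [0, 0, 0], [0, 0, 0]], "slide": [[-0.2, 0.05, 0], [0, 0, 0.6], [0, 0, 0.6], [0, 0, 0.4], [0, 0, 0.4], [0, 0, 0.4], [0, 0, 0]], "hand": [-1, -1, -1, -1, -1, -1, -1]}}

```text
time_s: 55.85
tool_pos: [0.4762, 0.272, 0.1574]
orientation: [-0.144, 0.99, -0.001, -0.0]
ft_force: [-0.2, 0.2, -1.2]
gripper_width: 0.0233
grip_force: 60.8
```

```bash
python3 - <<'E'
from h import *
o=st();_,a=snap('scene','s17');_,b=snap('wrist','w17')
h=cv2.cvtColor(a,cv2.COLOR_RGB2HSV).astype(int)
for r in range(106,140,3): 
    x=np.nonzero((h[r,240:290,1]>100)&(h[r,240:290,0]<25))[0]; print(r,(x.min()+240,x.max()+240) if len(x) else None,end=' ')
print(); v=a.max(2)
for r in(136,142): print(r,v[r,252:280])
E
```

```text
t 55.85 p [0.4762 0.272  0.1574] q [-0.144  0.99  -0.001 -0.   ] F [-0.2  0.2 -1.2] w 0.0233 g 60.8
106 (np.int64(264), np.int64(268)) 109 (np.int64(264), np.int64(268)) 112 (np.int64(263), np.int64(268)) 115 (np.int64(263), np.int64(267)) 118 (np.int64(263), np.int64(267)) 121 (np.int64(263), np.int64(267)) 124 (np.int64(262), np.int64(267)) 127 (np.int64(262), np.int64(266)) 130 (np.int64(262), np.int64(266)) 133 (np.int64(263), np.int64(266)) 136 None 139 None 
136 [ 83  82  82  80  85  86  64  58  57  66  67  70  66  67  68  71  69  65
  62  53  73  80  81  83  74 145 156 151]
142 [ 78  83  86  81  83  82  66  59  60  64  65  70  67  68  67  68  65  60
  56  68  84  82  76  66 136 154 154 153]
```

{"op": "arm_command", "data": {"angular": [[0, 0, 0], [0, 0, 0], [0, 0, 0], [0, 0, 0], [0, 0, 0], [0, 0, 0], [0, 0, 0]], "slide": [[0, 0, 0.4], [0, 0, 0.4], [0, 0, 0.4], [0, 0, 0.3], [0, 0, 0.2], [0, 0, 0.15], [0, 0, 0]], "hand": [-1, -1, -1, -1, -1, -1, -1]}}

```text
time_s: 56.65
tool_pos: [0.4766, 0.2722, 0.1213]
orientation: [-0.144, 0.99, -0.001, 0.001]
ft_force: [0.2, 0.3, -0.1]
gripper_width: 0.0235
grip_force: 60.8
```

{"op": "arm_command", "data": {"angular": [[0, 0, 0], [0, 0, 0], [0, 0, 0]], "slide": [[0, 0, 0.1], [0, 0, 0.08], [0, 0, 0]], "hand": [-1, -1, -1]}}

```text
time_s: 56.95
tool_pos: [0.4769, 0.2722, 0.1182]
orientation: [-0.144, 0.99, -0.001, 0.001]
ft_force: [-1.0, 0.4, -0.5]
gripper_width: 0.0235
grip_force: 61.0
```

{"op": "arm_command", "data": {"angular": [[0, 0, 0], [0, 0, 0], [0, 0, 0], [0, 0, 0], [0, 0, 0], [0, 0, 0], [0, 0, 0], [0, 0, 0]], "slide": [[0, 0, 0], [0, 0, 0], [0, 0, 0], [0, 0, 0], [0, 0, -0.3], [0, 0, -0.7], [0, 0, -0.9], [0, 0, -0.9]], "hand": [-0.2, 0, 0.2, 0.2, 0.2, 0.2, 0.2, 0.2]}}

```text
time_s: 57.75
tool_pos: [0.4766, 0.2723, 0.1751]
orientation: [-0.144, 0.99, -0.001, 0.001]
ft_force: [-0.3, -0.4, 0.1]
gripper_width: 0.0515
grip_force: 0.0
```

{"op": "arm_command", "data": {"angular": [[0, 0, 0], [0, 0, 0], [0, 0, 0], [0, 0, 0], [0, 0, 0], [0, 0, 0], [0, 0, 0], [0, 0, 0]], "slide": [[0, 0, -0.9], [0, 0, -0.9], [0, 0, -0.9], [0, 0, -0.9], [1, 0, 0], [1, 0, 0], [1, 0, 0], [0.5, 0, 0]], "hand": [0.2, 0.2, 0.2, 0.2, 0.2, 0.2, 0.2, 0.2]}}

```text
time_s: 58.55
tool_pos: [0.4084, 0.2523, 0.2465]
orientation: [-0.144, 0.99, -0.001, 0.001]
ft_force: [0.2, 0.2, -0.3]
gripper_width: 0.0513
grip_force: 0.0
```

```bash
python3 - <<'E'
from h import *
np.set_printoptions(precision=3,suppress=True)
o=st();_,a=snap('scene','s18');_,b=snap('top','t18')
for n,im in(('scene',a),('top',b)):
  h=cv2.cvtColor(im,cv2.COLOR_RGB2HSV).astype(int);box=np.zeros(h.shape[:2],bool)
  if n=='top': box[165:252,210:297]=1
  else: box[180:255,205:288]=1
  for nm,m in(('red',(h[...,1]>100)&(h[...,0]<15)),('blue',(h[...,0]>95)&(h[...,0]<125)&(h[...,1]>80))):
    for t in blobs(m&box,6): q=plane(n,[t[0]],.015)[0,:2]*1000-[578,-5];print(n,nm,t[0],t[1],q,np.hypot(*q))
f=lambda im,s:cv2.resize(np.clip(im[:,:,::-1].astype(int)*1.6,0,255).astype(np.uint8),s)
cv2.imwrite('pics/z18.png',np.hstack([f(a[60:270,190:400],(400,400)),f(b[160:290,90:300],(400,400))]))
E
```

```text
t 58.55 p [0.408 0.252 0.246] q [-0.144  0.99  -0.001  0.001] F [ 0.2  0.2 -0.3] w 0.0513 g 0.0
scene red [247.345 197.414] 29 [-38.43   66.111] 76.46909356856834
scene red [232.558 201.442] 43 [-65.027  34.399] 73.56510524389256
scene red [258.634 205.146] 41 [ 0.438 58.867] 58.869037705600675
scene red [269.512 216.756] 41 [43.395 40.364] 59.26537739408223
scene blue [250.767 203.317] 60 [-20.447  53.564] 57.33346274299903
scene blue [246.738 220.277] 65 [-1.336  0.858] 1.5878779586789633
scene blue [226.774 230.161] 31 [-28.784 -50.95 ] 58.518373648406865
scene blue [249.724 236.621] 29 [ 30.713 -38.322] 49.11114780403255
top red [269.853 186.294] 34 [ 53.965 -48.789] 72.749973074591
top red [235.515 192.727] 33 [40.776 40.152] 57.22685339032354
top red [228.758 209.606] 33 [-2.32 58.8 ] 58.84599752600434
top red [281.324 213.   ] 37 [-16.749 -74.049] 75.91941855654102
top red [227.314 223.657] 35 [-37.998  63.534] 74.0299290594551
top red [239.5 234.5] 32 [-66.555  33.894] 74.68819874396165
top blue [272.763 195.161] 93 [ 30.336 -54.957] 62.773641155615856
top blue [252.    208.809] 47 [-2.779 -0.235] 2.7893215051627664
top blue [231.6  217.06] 50 [-21.703  52.207] 56.538337535578115
top blue [275.404 217.319] 47 [-27.121 -58.396] 64.38652004874996
```

View pics/z18.png

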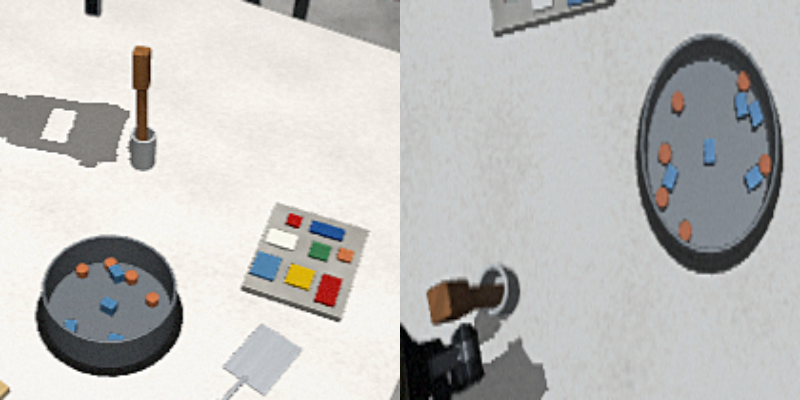

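The stick stands in the pot, and all 6 beads and 5 tesserae are at rest in the tub. Every bead is now 57–76 mm out from the middle, where each started at about 42 mm.

```bash
python3 -c "
from workcell import manip
print(manip.job_done())"
```

```text
the job is handed in; nothing more can be done
None
```

I put all five tesserae in the tub, stirred three full clockwise turns with the stick and stood it back in its pot, then handed the job in; in the last pictures every tessera and bead lay in the tub and I saw no sign that the panel, bottle or scraper had moved, but the hand-in returned no verdict.

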